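# Refit the burners of a countertop gas hob after cleaning

## Robot

A 7-joint arm with a two-finger parallel gripper is mounted at the origin on the work surface. World frame = base frame: x ahead of the robot, y to its left, z up, the work surface at z = 0. Lengths are in m, angles in degrees, forces in N, time in s.
With the tool pointing down it reaches from about 0.35 to 0.9 m from the base axis. Payload 7.2 kg.
Tool frame: the origin (TCP) lies on the centre line of the jaws, within the pads' length; the fingertips stand 19 mm ahead of it and the grasp point (between the pads) is the TCP (robot.tcp_to_tips is the distance from the TCP to the fingertips, in m); z points along the fingers, y is the direction in which the jaws open and shut (so a half turn about z gives the same grasp; the last joint's range is limited). The gripper opens to 85 mm and grips with 20 to 120 N. Pads are 22 mm wide; open, the fingers measure 114 mm over their backs; the gripper's body (76 mm by 85 mm) begins 54 mm behind the grasp point. The pads swing forward as they close: fully open they stand 13 mm farther back than shut.
Start: joints at [-69.454, 23.554, -0.728, 91.456, 0.321, 64.991, -4.71], TCP at [0.259, 0.569, 0.25] pointing down, gripper open.
Joint ranges: [-169.25, 169.25], [-16.82, 113.86], [-84.01, 82.57], [7.8, 145.47], [-59.2, 239.2], [7.22, 106.19], [-163.78, 163.78]. Speed limits (degrees/s): [136.94, 136.94, 172.46, 172.46, 180, 180, 180].

## Interface

Orientations are given as a 3x3 rotation matrix whose columns are the frame's x, y, z axes.
In Python, from cell import robot gives the robot as it stands.
- The arm moves only by the tool step_arm, never from a script. Its argument "steps" is text: rows parted by semicolons, each of 5 numbers parted by spaces: the shift along the tool's x, y, z in mm, then the turn about the tool's z in rad, then the opening, from 0 (shut) to 1 (fully open). A call has 1 to 12 rows; each row shifts and turns the commanded pose from where the row before left it, along the tool's axes as they then stand; what a row does not reach is not made up. A row lasts 1/10 s, in which the tool goes at most 50 mm and 8.59 degrees, less where a joint would pass 70% of its speed; a pose out of reach is approached as far as the arm can. A call is refused whole if a number of a shift passes 50 or a number of a turn 0.15, either way. A call with a gripper value outside its range is refused whole. The fingers move at their own pace and stop on an object; the grip force is fixed at half the most. Time passes only in rows, so rows that do not move let the fingers close. It gives the time, the measured TCP pose, the force and the opening at its end, in the units of the state.
- robot.state(): the state, without advancing time (a new reading comes with each control period).
- robot.read_camera(name): name is "scene" or "side" or "wrist"; returns the picture (480x640x3 uint8, red, green, blue); there is no depth.
- robot.camera_model(name): a dict with "fx", "fy", "cx", "cy" (pixels), "dist" ([k1, k2, p1, p2, k3] as OpenCV has them; the pictures are not rectified), "rvec" (rotation vector, rad) and "tvec" (3), from world to camera coordinates, as OpenCV has them. Camera axes: x right, y down, z forward; pixel columns grow to the right and rows downward; lengths in m; the calibration is good to about 2 mm. A picture is of the moment at which its call begins: read the wrist's pose just before it. camera_model takes no time and is no camera call; for the wrist camera it gives the pose at the moment of the call.
- robot.finish_job(): hands the job in, once; it reports no verdict.
The state is a dict: "clock": time; "joints": joint angles; "dq": joint speeds; "tau": joint torques, N m; "eef_pos": TCP position; "tool_rot": TCP orientation; "force": force on the tool from outside, world axes, zero at the start; "wrist_torque": the same for the moment, N m; "width": finger opening in m.
Only numpy, scipy, OpenCV 4.12 (cv2) and the standard library are available. Lean on these libraries where they do the work, as an engineer would, in place of code of your own. Each camera call takes 0.05 s, during which the arm holds its last target. There are 200 camera calls.

## Task

The gas hob has been scrubbed: put it back together. Find among the loose burner caps the one that fits each of the two burners and drop it fully home, level, in its round seat; once both caps are in, set one pan support down into each burner's square well, over the cap, all four feet on the well floor. Put every leftover burner cap into the steel spares tub, and do not knock or push aside the other things on the table.

Things in the scene. Friction and masses are not known exactly. Their poses are not given: they have to be found in the camera images.
- hob: two-burner stainless countertop gas hob, fixed, 230 (x) by 420 (y) mm. Origin: middle of its footprint on the table; x to its back, y to its left. On top are two square wells, 170 by 170 mm, side by side along y, centres 200 mm apart; well floors are 94 mm above the table, the rims round them 100 mm
- well_left (a point): centre of the floor of the hob's left (+y) well; axes as the hob's. Each well has one burner at its centre
- well_right (a point): centre of the floor of the hob's right (-y) well; axes as the hob's
- seat_small (a point): centre of the seat floor of the small burner (in the left or the right well). Its crown is an aluminium ring 64 mm across, rim 15 mm above the well floor, with a round seat 50 mm across and 6 mm deep; this point is 9 mm above the well floor. A cap that is home stands 10 mm proud of the rim: to set it down, hold it by its upper 10 mm
- seat_large (a point): centre of the seat floor of the large burner (in the other well): crown 76 mm across, seat 62 mm across and 6 mm deep, heights as for the small one
- cap_48: burner cap, dark cast disc 48 mm across, 0.10 kg: the one that fits the small burner. All caps are 16 mm thick and alike but for size; the lowest 3 mm are stepped in by 1.5 mm as a lead-in, above that the rim is straight: grip it across the diameter. Origin: centre of the underside, z up; they lie flat on the table at the start
- cap_60: burner cap, dark cast disc 60 mm across, 0.16 kg: the one that fits the large burner. Otherwise as cap_48
- stray_36: stray burner cap of another hob, dark cast disc 36 mm across, fits neither burner; a spare. Otherwise as cap_48. May be absent
- stray_42: stray burner cap of another hob, dark cast disc 42 mm across, fits neither burner; a spare. Otherwise as cap_48. May be absent
- stray_54: stray burner cap of another hob, dark cast disc 54 mm across, fits neither burner; a spare. Otherwise as cap_48. May be absent
- stray_66: stray burner cap of another hob, dark cast disc 66 mm across, fits neither burner; a spare. Otherwise as cap_48. May be absent
- grate_a: pan support, dark cast iron, 160 x 160 x 42 mm, 0.5 kg: a square frame of bars 9 mm wide, 12 mm high (30 to 42 mm above the feet) on four corner feet. Grip it at its centre, on the bar that runs across along its y; 40 mm are free on each side. Origin: centre, at the feet's underside; z up. grate_b starts on it. The two are alike: either goes in either well, at any quarter turn
- grate_b: the second pan support, like grate_a, its feet flush with the frame's outside; at the start it stands squarely on grate_a
- tub: spares tub: loose, open stainless pan, outside 162 (x) by 176 (y) mm, 65 mm high, walls and floor 3 mm, 0.6 kg. Origin: centre of its underside, z up
- ramekin: white ceramic ramekin, 68 mm across, 42 mm high, standing open end up; a bystander among the caps
- salt: glass salt shaker with a steel top, 38 mm across, 64 mm high, standing; a bystander among the caps
- pepper_mill: dark wooden pepper mill, 54 mm across, 135 mm high, standing at the left of the table; a bystander
- oil: green glass oil bottle, 64 mm across, 190 mm high, standing right of the hob; a bystander
Mind the look-alikes: they are no part of the job. What is shaped like the stray_66 but green is not meant. Leave any turquoise look-alike of the cap_60 alone.

How it is judged (in metres and radians):
On the way, in this order (a step that is already met when the one before it is completed fails the run):
1. both burner caps lie home in their seats (horizontal distance between cap_48 and seat_small below 0.0025 m and z of cap_48 in the frame of seat_small between -0.002 and 0.002 m and angle between each of cap_48, cap_60's own z axis and vertical below 0.05 rad and horizontal distance between cap_60 and seat_large below 0.0025 m and z of cap_60 in the frame of seat_large between -0.002 and 0.002 m), for 0.3 s.
2. a pan support stands in each well, over the caps ((((horizontal distance between grate_a and well_left below 0.01 m and z of grate_a in the frame of well_left between -0.0025 and 0.0025 m and angle between grate_a's own z axis and vertical below 0.025 rad) and (horizontal distance between grate_b and well_right below 0.01 m and z of grate_b in the frame of well_right between -0.0025 and 0.0025 m and angle between grate_b's own z axis and vertical below 0.025 rad)) or ((horizontal distance between grate_b and well_left below 0.01 m and z of grate_b in the frame of well_left between -0.0025 and 0.0025 m and angle between grate_b's own z axis and vertical below 0.025 rad) and (horizontal distance between grate_a and well_right below 0.01 m and z of grate_a in the frame of well_right between -0.0025 and 0.0025 m and angle between grate_a's own z axis and vertical below 0.025 rad)))), for 0.3 s.
At the end, for the whole second after the job is handed in: Each fitting cap lies level in its seat (centre within 2.5 mm, underside within 2 mm of the seat floor); one pan support stands in each well (centre within 10 mm, feet within 2.5 mm of its floor); every stray cap present lies in the tub, below its rim; all at rest (all of step 1 and (((horizontal distance between grate_a and well_left below 0.01 m and z of grate_a in the frame of well_left between -0.0025 and 0.0025 m and angle between grate_a's own z axis and vertical below 0.025 rad) and (horizontal distance between grate_b and well_right below 0.01 m and z of grate_b in the frame of well_right between -0.0025 and 0.0025 m and angle between grate_b's own z axis and vertical below 0.025 rad)) or ((horizontal distance between grate_b and well_left below 0.01 m and z of grate_b in the frame of well_left between -0.0025 and 0.0025 m and angle between grate_b's own z axis and vertical below 0.025 rad) and (horizontal distance between grate_a and well_right below 0.01 m and z of grate_a in the frame of well_right between -0.0025 and 0.0025 m and angle between grate_a's own z axis and vertical below 0.025 rad))) and x of stray_36 in the frame of tub between -0.08 and 0.08 m and y of stray_36 in the frame of tub between -0.087 and 0.087 m and z of stray_36 in the frame of tub between 0 and 0.062 m and x of stray_42 in the frame of tub between -0.08 and 0.08 m and y of stray_42 in the frame of tub between -0.087 and 0.087 m and z of stray_42 in the frame of tub between 0 and 0.062 m and x of stray_54 in the frame of tub between -0.08 and 0.08 m and y of stray_54 in the frame of tub between -0.087 and 0.087 m and z of stray_54 in the frame of tub between 0 and 0.062 m and x of stray_66 in the frame of tub between -0.08 and 0.08 m and y of stray_66 in the frame of tub between -0.087 and 0.087 m and z of stray_66 in the frame of tub between 0 and 0.062 m and linear speed of each of cap_48, cap_60, grate_a, grate_b, stray_36, stray_42, stray_54, stray_66 below 0.02 m/s); the robot touches nothing.
It fails at once if the ramekin is knocked over or pushed more than 5 cm (angle between ramekin's own z axis and vertical above 0.6 rad or distance of ramekin from where it was at the start of the episode above 0.05 m).
It fails at once if the salt is knocked over or pushed more than 5 cm (angle between salt's own z axis and vertical above 0.6 rad or distance of salt from where it was at the start of the episode above 0.05 m).
It fails at once if the pepper mill is knocked over or pushed more than 5 cm (angle between pepper_mill's own z axis and vertical above 0.6 rad or distance of pepper_mill from where it was at the start of the episode above 0.05 m).
It fails at once if the oil is knocked over or pushed more than 5 cm (angle between oil's own z axis and vertical above 0.6 rad or distance of oil from where it was at the start of the episode above 0.05 m).
Of stray_36, stray_42, stray_54, stray_66 only 2 to 4 are there at a start; the rules pass over those that are not, and their reading is None.
At some moment in a run one of cap_48, cap_60, stray_36, stray_42, stray_54, stray_66 may be knocked a few centimetres aside while the robot is not near it.
Once in a run the grip may slacken for a moment while it holds something.
It also fails if it takes over 210 s, if anything falls off the work surface, if the arm or the gripper's body presses on something with over 40 N, if the wrist force passes 120 N, or if a joint passes its speed limit or range.

## Working session

There is one attempt and no reset: what is moved stays moved. The work goes in short steps, Python scripts to look and compute and a tool call to move; the robot and the scene stay as the last step left them, time stands still between calls to the robot, and variables do not carry over. Pictures are saved under pics/ and viewed, about 12 in all and at most 16, crops included, and the job is handed in when it is done.

Besides the shell and the picture viewer there is one more tool, called after "Call:" by a JSON object that holds its "op" and its "data". step_arm: Moves the arm, as the interface text tells. Its arguments: {"type":"object","properties":{"steps":{"type":"string"}},"required":["steps"]}

```bash
ls; mkdir -p pics; cat > h.py <<'E'
import numpy as np, cv2
from cell import robot
def K(m): return np.array([[m['fx'],0,m['cx']],[0,m['fy'],m['cy']],[0,0,1.]])
def snap(n,f=None):
    m=robot.camera_model(n); im=np.array(robot.read_camera(n))
    if f: cv2.imwrite('pics/'+f,im[:,:,::-1])
    return im,m
def ray(m,uv):
    p=cv2.undistortPoints(np.array(uv,float).reshape(-1,1,2),K(m),np.array(m['dist']))[:,0]
    R=cv2.Rodrigues(np.array(m['rvec'],float))[0]; t=np.array(m['tvec'],float).ravel()
    return -R.T@t, np.c_[p,np.ones(len(p))]@R
def onz(m,uv,z):
    c,d=ray(m,uv); return c+d*((z-c[2])/d[:,2])[:,None]
def tri(m1,a,m2,b):
    c1,d1=ray(m1,a);c2,d2=ray(m2,b);d1=d1[0];d2=d2[0]
    s=np.linalg.lstsq(np.c_[d1,-d2],c2-c1,rcond=None)[0]
    p,q=c1+s[0]*d1,c2+s[1]*d2; return (p+q)/2,np.linalg.norm(p-q)
def proj(m,P): return cv2.projectPoints(np.array(P,float).reshape(-1,1,3),np.array(m['rvec'],float),np.array(m['tvec'],float),K(m),np.array(m['dist']))[0][:,0]
E
python3 - <<'E'
from h import *
for n in('scene','side','wrist'):
    im,m=snap(n,n+'0.png'); c,_=ray(m,[[320,240]]); print(n,c.round(3),onz(m,[[320,240]],0).round(3),m['fx'])
s=robot.state(); print(s['clock'],s['eef_pos'],np.round(s['tool_rot'],3),s['width'])
E
```

```text
pics
scene [0.829 0.634 0.878] [[ 0.43  -0.041  0.   ]] 451.0553152129316
side [-0.16   0.761  1.026] [[ 0.572 -0.096  0.   ]] 547.0797294136189
wrist [0.19  0.602 0.375] [[0.293 0.556 0.   ]] 413.40145811666287
0.15 [0.2585989  0.56861009 0.24964436] [[-0.91   0.414 -0.   ]
 [ 0.414  0.91  -0.001]
 [-0.    -0.001 -1.   ]] 0.08573404855996047
```

View pics/scene0.png

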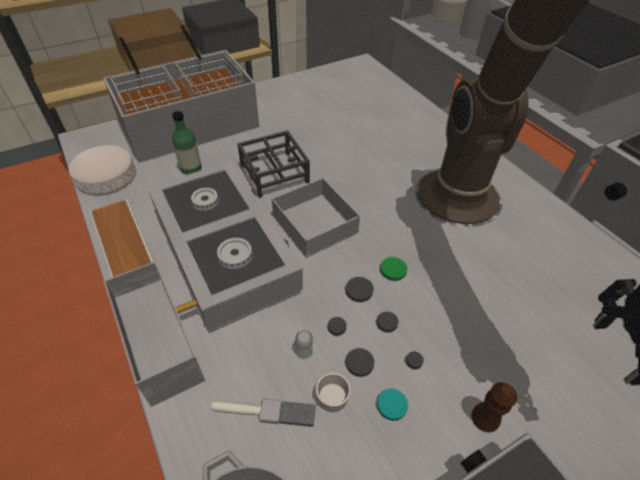

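View pics/side0.png

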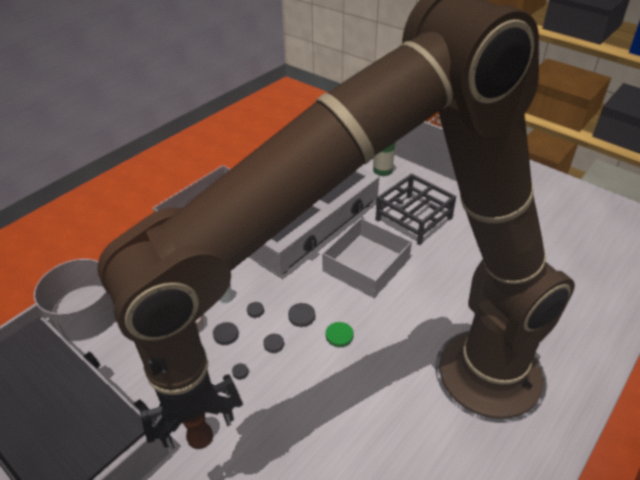

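Scene: dark caps at (360,289), (337,326), (387,321), (360,362), (414,360). Look-alikes are green (393,268) and turquoise (392,404). Stacked grates are at (273,160), the tub at (315,215), and the burners at (205,198) small and (235,252) large. The side view agrees.

```bash
python3 - <<'E'
from h import *
im=cv2.imread('pics/scene0.png'); m=robot.camera_model('scene')
hsv=cv2.cvtColor(im,cv2.COLOR_BGR2HSV); g=im.max(2)
print([int(g[v,u]) for u,v in [(360,289),(337,326),(387,321),(360,362),(414,360),(375,305),(400,340)]])
mask=(g<100).astype(np.uint8); mask[:, :320]=0;mask[:250]=0;mask[385:]=0;mask[:,435:]=0
cs,_=cv2.findContours(mask,cv2.RETR_EXTERNAL,cv2.CHAIN_APPROX_NONE)
for c in cs:
    if cv2.contourArea(c)<60: continue
    P=onz(m,c[:,0],0.008)[:,:2]; (x,y),r=cv2.minEnclosingCircle((P*1000).astype(np.float32))
    A=cv2.contourArea((P*1000).astype(np.float32)); print(c[:,0].mean(0).round(),round(x),round(y),'d',round(2*r,1),'deq',round(2*(A/np.pi)**.5,1))
pts={'tubtop':[(272,210),(319,182),(358,214),(311,251)],'grtop':[(238,152),(290,133),(308,160),(257,190)]}
for k,z in(('tubtop',.065),('grtop',.084)): print(k,onz(m,pts[k],z).round(3)[:,:2].tolist())
print('crowns',onz(m,[(205,197),(235,251)],.109).round(3)[:,:2].tolist())
for n,uv,z in(('salt',(304,347),0),('ram',(333,395),.03),('pep',(487,420),0),('oil',(190,168),0),('green',(393,268),.016),('turq',(392,403),.016)): print(n,onz(m,[uv],z).round(3)[0,:2])
E
```

```text
[69, 69, 62, 71, 67, 150, 152]
[414. 360.] 427 353 d 41.1 deq 37.2
[359. 362.] 530 301 d 64.1 deq 60.6
[337. 326.] 527 204 d 47.4 deq 42.6
[387. 322.] 423 248 d 53.9 deq 49.4
[359. 289.] 430 143 d 72.6 deq 67.7
[390. 275.] 328 135 d 64.5 deq 24.4
[429. 265.] 240 172 d 116.3 deq 55.7
tubtop [[0.517, -0.14], [0.358, -0.177], [0.331, -0.022], [0.496, 0.029]]
grtop [[0.508, -0.38], [0.336, -0.392], [0.35, -0.254], [0.527, -0.208]]
crowns [[0.66, -0.219], [0.662, -0.02]]
salt [0.613 0.211]
ram [0.619 0.343]
pep [0.377 0.519]
oil [ 0.631 -0.483]
green [0.327 0.136]
turq [0.524 0.407]
```

Reading: d≈36 (427,353), 42 (527,204), 48 (423,248), 60 (530,301) and 66 (430,143) mm. So cap_48 is at pixel (387,321), cap_60 at (360,362), and the strays are 36, 42 and 66. Green and turquoise are excluded. I'll go above the cluster for a close check.

Call:
{"op": "step_arm", "data": {"steps": "0 0 0 -0.142 1;0 0 0 -0.142 1;0 0 0 -0.142 1;-24 -40 -6 0 1;-24 -40 -6 0 1;-24 -40 -6 0 1;-24 -40 -6 0 1;-24 -40 -6 0 1;-24 -40 -6 0 1;-24 -40 -6 0 1;-24 -40 -6 0 1"}}

```text
clock: 1.25
eef_pos: [0.451, 0.2469, 0.2985]
tool_rot: [[-1.0, 0.001, 0.0], [0.001, 1.0, 0.0], [-0.0, 0.0, -1.0]]
force: [1.4, -0.6, 0.1]
width: 0.0854
```

```bash
cat >> h.py <<'E'
def go(x,y,z,yaw=None):
    s=robot.state(); R=np.array(s['tool_rot']); a=np.arctan2(R[1,0],R[0,0]); b=a if yaw is None else np.radians(yaw)
    w=np.array([x,y,z])-s['eef_pos']; X=np.array([np.cos(b),np.sin(b),0]);Y=np.array([np.sin(b),-np.cos(b),0])
    print('turn',np.round(-((b-a+np.pi)%(2*np.pi)-np.pi),3),'then mm',(1000*np.array([w@X,w@Y,-w[2]])).round(1))
E
python3 - <<'E'
from h import *
s=robot.state(); print(s['clock'],s['eef_pos'],np.round(s['tool_rot'],3),np.round(s['joints']))
snap('wrist','w1.png')
E
```

```text
1.25 [0.45104681 0.24690999 0.29853649] [[-1.     0.001  0.   ]
 [ 0.001  1.     0.   ]
 [-0.     0.    -1.   ]] [-38.  10.   4. 103.  -1.  67.  57.]
```

View pics/w1.png

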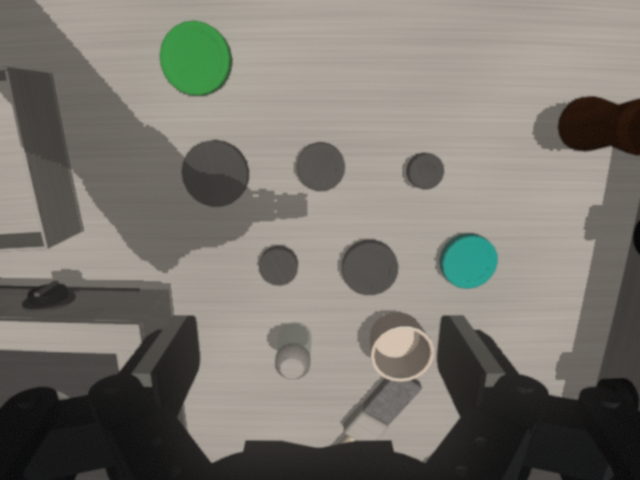

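Wrist view: 66 at (215,173), 48 at (320,166), 36 at (425,170), 42 at (278,265) and 60 at (370,267). The ramekin is at (402,353) and the salt shaker at (292,360). Next I'll fit the caps.

```bash
cat >> h.py <<'E'
def blob(im,seed,tol=14):
    "flood-fill a near-uniform blob round the seed; contour pixels of its filled hull"
    g=cv2.GaussianBlur(cv2.cvtColor(im,cv2.COLOR_RGB2GRAY),(3,3),0); mk=np.zeros((482,642),np.uint8)
    cv2.floodFill(g,mk,tuple(int(v) for v in seed),255,tol,tol,4|cv2.FLOODFILL_FIXED_RANGE|cv2.FLOODFILL_MASK_ONLY|(255<<8))
    mk=cv2.morphologyEx(mk[1:-1,1:-1],cv2.MORPH_OPEN,np.ones((5,5)))
    c=max(cv2.findContours(mk,cv2.RETR_EXTERNAL,cv2.CHAIN_APPROX_NONE)[0],key=cv2.contourArea); return c[:,0]
def disc(im,m,seed,z,tol=14):
    P=(onz(m,blob(im,seed,tol),z)[:,:2]*1000).astype(np.float32); (c,ax,_)=cv2.fitEllipse(cv2.convexHull(P)); return np.array(c),ax
E
python3 - <<'E'
from h import *
im,m=snap('wrist'); sc,ms=snap('scene')
for n,s,s2 in((66,(215,173),(359,287)),(48,(320,166),(387,319)),(36,(425,170),(414,358)),(42,(278,265),(337,324)),(60,(370,267),(360,360))):
    try:
        c,ax=disc(im,m,s,.016); e=cv2.fitEllipse(blob(im,s))[0]; e2=cv2.fitEllipse(blob(sc,s2,12))[0]
        print(n,c.round(1),np.round(ax,1),'tri',*tri(m,e,ms,e2),np.round(e2))
    except Exception as x: print(n,x)
E
```

```text
66 [439.7 141.1] [40.7 61.4] tri [0.43429019 0.15332065 0.03577106] 0.017722041096593855 [364. 288.]
48 [422.6 250.4] [45.7 47.2] tri [0.4232476  0.24990829 0.01240968] 0.0015816512692890898 [387. 321.]
36 [426.5 355. ] [32.5 34.3] tri [0.4275132  0.35467757 0.01411616] 0.0020481903604164225 [414. 359.]
42 [526.3 206.3] [40.2 40.8] tri [0.52730761 0.2056634  0.01371799] 0.0012023698328715085 [337. 325.]
60 [528.5 302.7] [58.2 59.6] tri [0.53017776 0.30250872 0.01191472] 0.0017769143990822086 [359. 361.]
```

```bash
python3 - <<'E'
from h import *
m=robot.camera_model('wrist'); s=robot.state(); R=np.array(s['tool_rot']);p=np.array(s['eef_pos'])
for z in(.006,.0125,.019):
    print(z,proj(m,[p+R@np.array([x,y,z]) for x in(.011,-.011) for y in(-.0427,.0427)]).round().tolist())
im=cv2.imread('pics/w1.png')[300:400,130:510]; cv2.imwrite('pics/w1c.png',cv2.resize(cv2.convertScaleAbs(im,alpha=2,beta=20),None,fx=2,fy=2,interpolation=2))
E
```

```text
0.006 [[190.0, 308.0], [433.0, 308.0], [196.0, 362.0], [427.0, 362.0]]
0.0125 [[195.0, 300.0], [428.0, 300.0], [201.0, 352.0], [423.0, 353.0]]
0.019 [[200.0, 293.0], [424.0, 293.0], [205.0, 343.0], [419.0, 344.0]]
```

View pics/w1c.png

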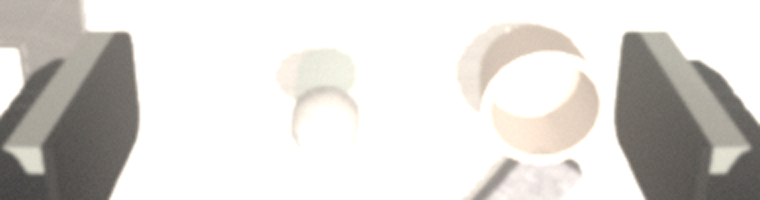

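Call:
{"op": "step_arm", "data": {"steps": "-26 19 40 0 1;-26 19 40 0 1;-25 19 40 0 1;0 0 40 0 1;0 0 40 0 1;0 0 19 0 1"}}

```text
clock: 2.0
eef_pos: [0.5226, 0.305, 0.0775]
tool_rot: [[-1.0, -0.001, -0.006], [-0.001, 1.0, -0.003], [0.006, -0.003, -1.0]]
force: [-0.7, 0.1, -0.3]
width: 0.0855
```

Call:
{"op": "step_arm", "data": {"steps": "0 0 0 0 1;0 0 0 0 1"}}

```text
clock: 2.2
eef_pos: [0.5252, 0.3055, 0.0822]
tool_rot: [[-1.0, -0.0, -0.001], [-0.0, 1.0, 0.0], [0.001, 0.0, -1.0]]
force: [-0.2, -0.2, 0.8]
width: 0.0853
```

```bash
python3 - <<'E'
from h import *
go(.5285,.3025,.024,180)
im,m=snap('wrist'); e=proj(m,[[.5285,.3025,.016]])[0]; print(e)
try: print(disc(im,m,e,.016))
except Exception as x: print(x)
E
```

```text
turn 0.0 then mm [-3.3 -3.  58.2]
[307.48919292 280.86269652]
(array([530.6817627 , 303.16430664]), (55.32539367675781, 59.81946563720703))
```

Call:
{"op": "step_arm", "data": {"steps": "-4 -3 20 0 1;0 0 20 0 1;0 0 10 0 1;0 0 8 0 1;0 0 0 0 1;0 0 0 0 0;0 0 0 0 0;0 0 0 0 0;0 0 0 0 0;0 0 0 0 0;0 0 0 0 0"}}

```text
clock: 3.35
eef_pos: [0.5304, 0.3018, 0.0258]
tool_rot: [[-1.0, 0.001, 0.001], [0.001, 1.0, 0.001], [-0.001, 0.001, -1.0]]
force: [-3.2, -1.5, 8.1]
width: 0.0566
```

```bash
python3 - <<'E'
from h import *
s=robot.state(); R=np.array(s['tool_rot']);p=np.array(s['eef_pos']); print(p,s['width'],s['force'])
im,m=snap('wrist','g1.png'); 
for z in(.0,.006,.0125,.019):
    print(z,proj(m,[p+R@np.array([x,y,z]) for x in(.011,-.011) for y in(-.03,.03)]).round().tolist())
im=im[200:420,150:490,::-1]; cv2.imwrite('pics/g1c.png',cv2.resize(cv2.convertScaleAbs(im,alpha=2.5,beta=20),None,fx=2,fy=2,interpolation=2))
E
```

```text
[0.53035771 0.30181073 0.02580888] 0.056600326701161184 [-3.1565677  -1.4614356   8.08827633]
0.0 [[222.0, 316.0], [400.0, 316.0], [227.0, 372.0], [396.0, 372.0]]
0.006 [[226.0, 308.0], [397.0, 308.0], [230.0, 362.0], [393.0, 363.0]]
0.0125 [[230.0, 300.0], [394.0, 301.0], [234.0, 353.0], [390.0, 353.0]]
0.019 [[233.0, 293.0], [391.0, 293.0], [237.0, 344.0], [388.0, 344.0]]
```

View pics/g1c.png

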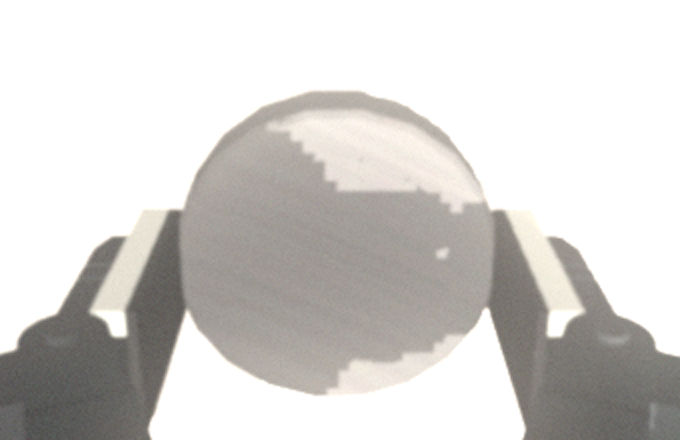

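Cap_60 is gripped. The width reads 56.6 mm, so either the pads squeeze in a little or the grip is low. I'll lift and check.

Call:
{"op": "step_arm", "data": {"steps": "0 0 -10 0 0;0 0 -30 0 0;0 0 -40 0 0;0 0 -40 0 0;0 0 -40 0 0;0 0 0 0 0;0 0 0 0 0"}}

```text
clock: 4.1
eef_pos: [0.53, 0.3016, 0.1856]
tool_rot: [[-1.0, 0.001, 0.002], [0.001, 1.0, 0.002], [-0.002, 0.002, -1.0]]
force: [-0.3, -0.8, -2.3]
width: 0.0563
```

```bash
python3 - <<'E'
from h import *
s=robot.state(); R=np.array(s['tool_rot']);p=np.array(s['eef_pos']); print(p,s['width'],s['force'])
a,_=snap('wrist'); b,ms=snap('scene'); 
print(proj(ms,[p])); u,v=proj(ms,[p])[0].astype(int)
A=cv2.resize(cv2.convertScaleAbs(a[200:420,150:490,::-1],alpha=1.7,beta=20),(560,362)); B=cv2.resize(cv2.convertScaleAbs(b[v-40:v+50,u-70:u+70,::-1],alpha=1.7,beta=20),(560,360),interpolation=2)
cv2.imwrite('pics/l1.png',np.vstack([A,B])[:, :])
E
```

```text
[0.53002365 0.30161047 0.18555985] 0.05628224973889522 [-0.27543853 -0.76440691 -2.33221912]
[[367.49088154 316.16798699]]
```

View pics/l1.png

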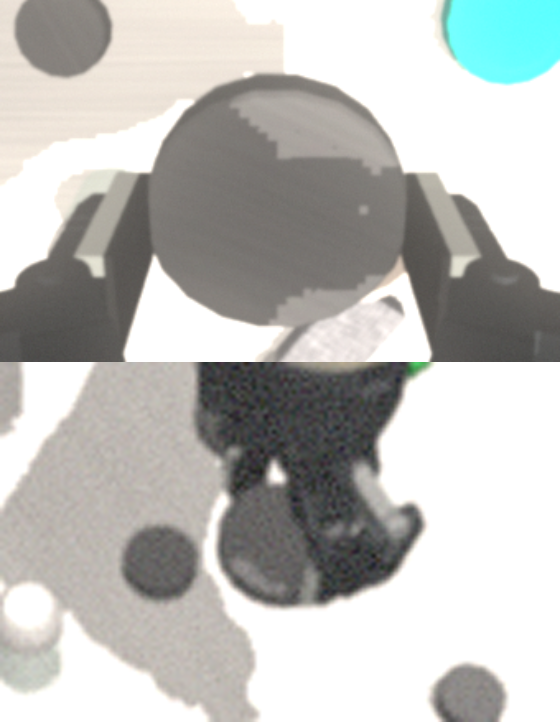

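Cap_60 is held level. Moving over the hob to locate the burners.

Call:
{"op": "step_arm", "data": {"steps": "0 -10 -40 0 0;-10 -40 -40 0 0;-10 -40 -34 0 0;-10 -40 0 0 0;-10 -40 0 0 0;-10 -40 0 0 0;-10 -40 0 0 0;0 -40 0 0 0;0 -30 0 0 0;0 0 0 0 0;0 0 0 0 0"}}

```text
clock: 5.3
eef_pos: [0.5869, -0.0115, 0.289]
tool_rot: [[-1.0, 0.003, -0.003], [0.003, 1.0, -0.0], [0.003, -0.0, -1.0]]
force: [-0.4, 1.1, -1.9]
width: 0.0564
```

```bash
python3 - <<'E'
from h import *
s=robot.state(); print(s['eef_pos'],s['width'])
snap('wrist','h1.png'); m=robot.camera_model('wrist'); print(proj(m,[[.66,-.219,.109],[.662,-.02,.109]]))
E
```

```text
[ 0.58690149 -0.01153726  0.28904041] 0.05640791975802838
[[ 65.51300893 305.50392815]
 [303.22993255 309.62661574]]
```

View pics/h1.png

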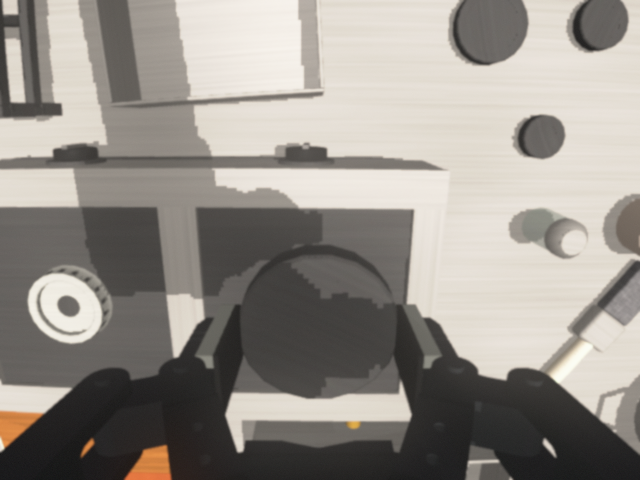

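The wrist view shows the small crown at (68,305) in the right well. The held cap hides the left (large) crown. Moving outward.

Call:
{"op": "step_arm", "data": {"steps": "-30 0 0 0 0;-30 0 0 0 0;-30 -8 0 0 0;-10 -30 0 0 0;0 0 0 0 0;0 0 0 0 0"}}

```text
clock: 5.95
eef_pos: [0.6874, -0.0482, 0.2893]
tool_rot: [[-1.0, 0.0, -0.002], [0.0, 1.0, 0.0], [0.002, 0.0, -1.0]]
force: [-0.5, 1.2, -2.3]
width: 0.0566
```

```bash
python3 - <<'E'
from h import *
s=robot.state(); print(s['eef_pos'],s['width'])
snap('wrist','h2.png'); m=robot.camera_model('wrist'); print(proj(m,[[.66,-.219,.109],[.662,-.02,.109]]))
E
```

```text
[ 0.68738023 -0.04816923  0.28928923] 0.05660568534271053
[[ 88.82539436 185.03204562]
 [351.5250346  186.92481886]]
```

View pics/h2.png

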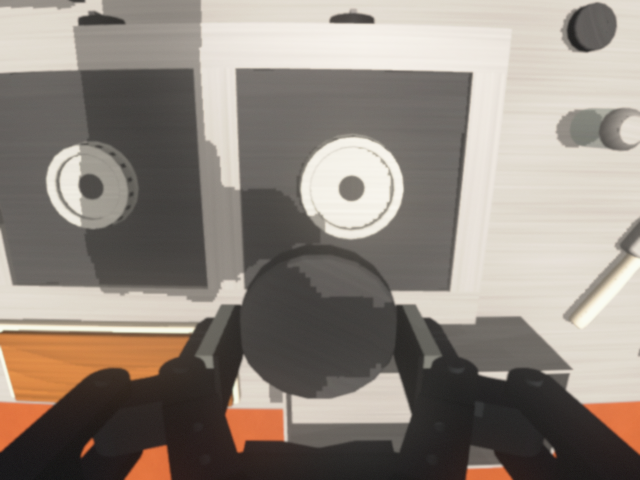

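Both crowns are clear: small (92,186), large (351,188). Fitting the crown and the in-hand cap.

```bash
cat >> h.py <<'E'
def crown(im,m,seed,z=.109,rad=45,thr=None,dark=False):
    g=cv2.cvtColor(im,cv2.COLOR_RGB2GRAY); k=np.zeros_like(g); cv2.circle(k,tuple(int(v) for v in seed),rad,255,-1)
    t=thr or cv2.threshold(g[k>0],0,255,cv2.THRESH_OTSU)[0]
    b=((g>t) if not dark else (g<t)).astype(np.uint8)*(k>0)
    c=max(cv2.findContours(b.astype(np.uint8),cv2.RETR_EXTERNAL,cv2.CHAIN_APPROX_NONE)[0],key=cv2.contourArea)
    P=(onz(m,cv2.convexHull(c)[:,0],z)[:,:2]*1000).astype(np.float32); c,ax,_=cv2.fitEllipse(P); return np.array(c),np.round(ax,1),t
E
cat > c.py <<'E'
import sys
from h import *
s=robot.state(); R=np.array(s['tool_rot']);p=np.array(s['eef_pos']); im,m=snap('wrist'); print('tcp',p.round(4))
for n,P,r in(('L',[.662,-.02,.109],38),('S',[.66,-.219,.109],32)):
    e=proj(m,[P])[0]; f=m['fx']/np.linalg.norm(ray(m,[[0,0]])[0]-P)
    for dark,z,rr in((False,.109,(r+6)*f/1000*1.0),(True,.103,17*f/1000)):
        try: print(n,'hole' if dark else 'ring',*crown(im,m,e,z,int(rr),dark=dark))
        except Exception as x: print(n,x)
if len(sys.argv)>1:
    top=p[2]-float(sys.argv[1]); e=proj(m,[[p[0],p[1],top]])[0]
    g=cv2.cvtColor(im,cv2.COLOR_RGB2GRAY); c=blob(im,e,25); P=np.c_[onz(m,c,top)[:,:2],np.full(len(c),top)]; L=((P-p)@R)[:,:2]*1000
    print('cap in tool', L.min(0).round(1),L.max(0).round(1),'ell',cv2.fitEllipse(cv2.convexHull(L.astype(np.float32)))[:2])
E
python3 c.py .0098
```

```text
tcp [ 0.6873 -0.0472  0.2897]
L ring [663.64959717 -20.82994652] [76.3 76.5] 180.0
L hole [663.82507324 -20.97022629] [19.3 19.3] 183.0
S ring [ 660.26837158 -234.42173767] [37.4 60.5] 180.0
S hole [ 661.75085449 -221.97666931] [19.6 20.4] 132.0
cap in tool [-59.  -98.8] [52.7 75.2] ell ((4.380336284637451, -43.53673553466797), (108.43994140625, 241.6399688720703))
```

Call:
{"op": "step_arm", "data": {"steps": "0 0 0 -0.149 0;0 0 0 -0.149 0;0 0 0 -0.149 0;0 0 0 -0.149 0;0 0 0 -0.149 0;0 0 0 -0.149 0;0 0 0 -0.149 0;0 0 0 -0.149 0;0 0 0 -0.149 0;0 0 0 -0.149 0;0 0 0 -0.08 0;0 0 0 0 0"}}

```text
clock: 7.25
eef_pos: [0.6861, -0.0454, 0.2871]
tool_rot: [[-0.062, -0.998, -0.009], [-0.998, 0.062, 0.003], [-0.002, 0.009, -1.0]]
force: [0.5, 0.4, -2.1]
width: 0.0566
```

Call:
{"op": "step_arm", "data": {"steps": "-25 0 0 0.065 0;-25 20 0 0 0;0 0 0 0 0;0 0 0 0 0"}}

```text
clock: 7.65
eef_pos: [0.6711, 0.0055, 0.2867]
tool_rot: [[-0.131, -0.991, -0.01], [-0.991, 0.131, -0.003], [0.004, 0.009, -1.0]]
force: [0.3, -0.1, -1.2]
width: 0.0567
```

```bash
python3 c.py; python3 - <<'E'
from h import *
s=robot.state(); print(s['eef_pos'],np.round(s['tool_rot'],3)); im,m=snap('wrist')
im=cv2.imwrite('pics/r1.png',im[:,:,::-1])
# in-hand cap: dark far-field edge along tool axes
E
```

```text
tcp [0.6711 0.0055 0.2867]
L ring [662.59503174 -13.02135372] [59.2 74.1] 195.0
L hole [663.50213623 -20.79837418] [20.  20.3] 146.0
S max() iterable argument is empty
S max() iterable argument is empty
[0.67144617 0.00422768 0.28660293] [[-0.133 -0.991 -0.01 ]
 [-0.991  0.133 -0.004]
 [ 0.005  0.009 -1.   ]]
```

View pics/r1.png

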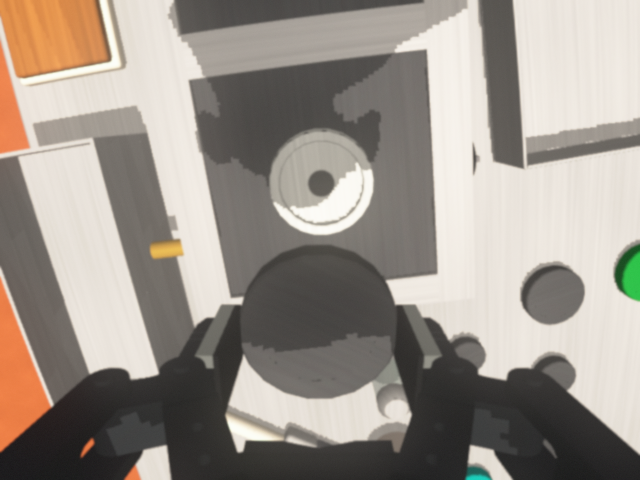

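Large seat hole: (663.8,-21.0) from yaw 180 and (663.5,-20.8) from yaw −98, so the wrist camera bias is negligible. Now the cap's offset in the jaws, then the way to the seat.

```bash
cat > ih.py <<'E'
import sys
from h import *
# in-hand cap: far edge of top face along the tool's -x, from bottom row of dark disc at centre columns
f,top,rad=sys.argv[1],float(sys.argv[2]),float(sys.argv[3])
im=cv2.imread('pics/'+f); s=robot.state(); R=np.array(s['tool_rot']);p=np.array(s['eef_pos']); m=robot.camera_model('wrist')
g=cv2.GaussianBlur(im,(3,3),0).max(2).astype(int)
for u in (310,320,330):
    r=np.arange(340,430); d=np.diff(g[340:430,u]); print(u,'steps',[(int(r[i]),int(d[i])) for i in np.argsort(-abs(d))[:4]])
for v in map(float,sys.argv[4:]):
    q=onz(m,[[320,v]],p[2]-top)[0]; print(v,'x edge in tool',(1000*(q-p)@R).round(1),'-> centre',round((1000*(q-p)@R)[0]+rad,1))
E
python3 ih.py r1.png .0098 30 396 398 400
python3 - <<'E'
from h import *
go(.6637,-.0209,.2866,-97.6)
E
```

```text
310 steps [(398, 37), (397, 34), (399, 19), (396, 15)]
320 steps [(398, 36), (397, 33), (399, 18), (396, 15)]
330 steps [(398, 36), (397, 35), (396, 18), (399, 17)]
396.0 x edge in tool [-30.9   1.4   9.7] -> centre -0.9
398.0 x edge in tool [-31.8   1.4   9.7] -> centre -1.8
400.0 x edge in tool [-32.8   1.4   9.7] -> centre -2.8
turn -0.001 then mm [25.3  4.6 -0.1]
```

```bash
cat > e.py <<'E'
from h import *
# camera pose in tool frame, from now
s=robot.state(); R0=np.array(s['tool_rot']);p0=np.array(s['eef_pos']); m0=robot.camera_model('wrist')
Rc=cv2.Rodrigues(np.array(m0['rvec']))[0]; tc=np.array(m0['tvec']).ravel(); A=Rc@R0; b=Rc@p0+tc
def mod(p,R):
    m=dict(m0); Rn=A@np.array(R).T; m['rvec']=cv2.Rodrigues(Rn)[0].ravel(); m['tvec']=b-Rn@np.array(p); return m
def ext(im,lo,hi,c0,c1,r0,r1):
    g=im.max(2).astype(float); 
    return g
down=np.array([[-1,.001,0],[.001,1,0],[0,0,-1]])
def edge(prof,off):
    d=np.abs(np.diff(prof)); i=int(d.argmax()); w=d[max(i-2,0):i+3]; return off+.5+(np.arange(max(i-2,0),max(i-2,0)+len(w))*w).sum()/w.sum()
def cross(f,p,u,v,h,top,R=down):
    g=cv2.imread('pics/'+f).max(2).astype(float); m=mod(p,R); u,v=int(u),int(v)
    col=g[:,u-4:u+5].mean(1); row=g[v-4:v+5].mean(0)
    bt=edge(col[v+h//2:v+h*2],v+h//2); tp=edge(col[v-h*2:v-h//2],v-h*2)
    l=edge(row[u-h*2:u-h//2],u-h*2); r=edge(row[u+h//2:u+h*2],u+h//2)
    T=lambda q,z:((onz(m,[q],z)[0]-p)@np.array(R)*1000).round(1)[:2]
    print(f,'rows',round(tp,1),round(bt,1),'cols',round(l,1),round(r,1),'far(top)',T((u,bt),top),'near(low rim)',T((u,tp),top-.013),'L',T((l,v),top),'R',T((r,v),top))
P1=np.array([.45105,.24691,.29854]); cross('w1.png',P1,370,267,26,.016); cross('w1.png',P1,320,166,22,.016)
Pg=np.array([.53036,.30181,.02581]); cross('g1.png',Pg,318,322,74,.016)
cross('r1.png',p0,320,322,74,p0[2]-.0098,R0)
E
python3 e.py
```

```text
w1.png rows 238.7 294.6 cols 337.5 397.7 far(top) [-110.3   56.8] near(low rim) [-51.5  56.1] L [-78.7  21.3] R [-78.7  84.8]
w1.png rows 141.4 190.8 cols 293.7 344.4 far(top) [2.  2.8] near(low rim) [49.4  2.7] L [ 26.5 -23.1] R [26.6 26.6]
g1.png rows 242.9 398.4 cols 226.5 439.5 far(top) [-32.1   0.6] near(low rim) [27.4  0.6] L [  1.2 -32.8] R [ 1.1 45.1]
r1.png rows 234.4 398.1 cols 192.4 439.3 far(top) [-31.9   1.4] near(low rim) [30.7  1.3] L [  1.3 -45.3] R [ 0.9 45.2]
```

Call:
{"op": "step_arm", "data": {"steps": "13 2 0 0 0;13.6 2.6 40 0 0;0 0 40 0 0;0 0 40 0 0;0 0 20 0 0;0 0 0 0 0;0 0 0 0 0;0 0 0 0 0"}}

```text
clock: 8.55
eef_pos: [0.6631, -0.0223, 0.1485]
tool_rot: [[-0.133, -0.991, -0.007], [-0.991, 0.133, -0.002], [0.003, 0.007, -1.0]]
force: [-0.3, 0.6, -1.0]
width: 0.0562
```

```bash
python3 - <<'E'
from h import *
s=robot.state(); p=np.array(s['eef_pos']); R=np.array(s['tool_rot']); print(p,R.round(3),s['force'],s['width'],'cap at',p+R@[-.0013,0,.0258])
go(.6637,-.0209,.1288)
b,ms=snap('scene'); u,v=proj(ms,[[.6637,-.0209,.109]])[0].astype(int); print(u,v)
cv2.imwrite('pics/s1.png',cv2.resize(b[v-45:v+45,u-60:u+60,::-1],None,fx=6,fy=6,interpolation=2))
E
```

```text
[ 0.66311557 -0.02231182  0.14849217] [[-0.133 -0.991 -0.007]
 [-0.991  0.133 -0.002]
 [ 0.003  0.007 -1.   ]] [-0.28547402  0.62881395 -1.04262016] 0.05622922456072518 cap at [ 0.66310181 -0.02107609  0.12268902]
turn -0.0 then mm [-1.5 -0.4 19.7]
234 250
```

View pics/s1.png

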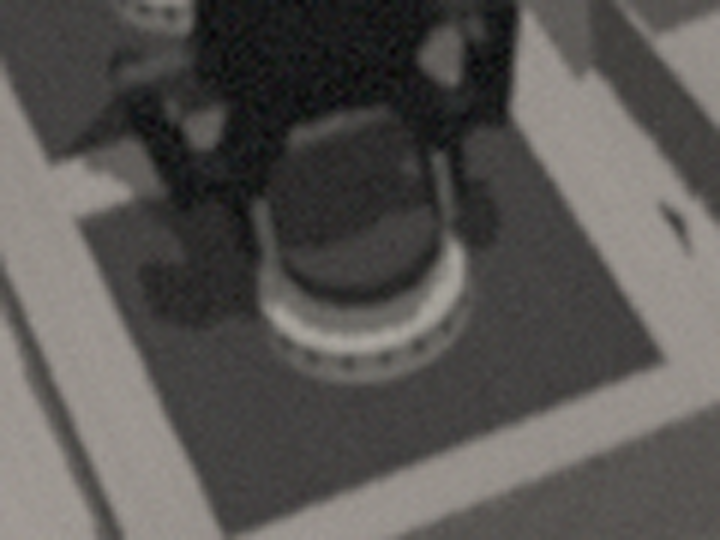

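Call:
{"op": "step_arm", "data": {"steps": "0 -0.6 6 0 0;0 0 4 0 0;0 0 3 0 0;0 0 3 0 0;0 0 2 0 0;0 0 0 0 0;0 0 0 0 0"}}

```text
clock: 9.3
eef_pos: [0.6633, -0.0224, 0.1291]
tool_rot: [[-0.132, -0.991, -0.008], [-0.991, 0.132, -0.003], [0.004, 0.007, -1.0]]
force: [1.7, -2.0, 0.4]
width: 0.0569
```

It went down to seat-floor height with almost no force, so it is in. Releasing.

Call:
{"op": "step_arm", "data": {"steps": "0 0 0 0 0.8;0 0 0 0 0.9;0 0 0 0 1;0 0 -10 0 1;0 0 -40 0 1;0 0 -50 0 1;0 0 -40 0 1;0 0 0 0 1"}}

```text
clock: 10.1
eef_pos: [0.6665, -0.0206, 0.2764]
tool_rot: [[-0.132, -0.991, 0.001], [-0.991, 0.132, -0.001], [0.001, -0.001, -1.0]]
force: [0.1, 0.3, -1.0]
width: 0.0856
```

```bash
python3 - <<'E'
from h import *
s=robot.state(); print(s['eef_pos'],s['joints'][6])
im,m=snap('wrist','p1.png'); e=proj(m,[[.6637,-.0209,.119]])[0]; print(e)
try: print(disc(im,m,e,.119,20))
except Exception as x: print(x)
b,ms=snap('scene','s2.png'); e2=proj(ms,[[.6637,-.0209,.119]])[0]; print(tri(m,cv2.fitEllipse(blob(im,e,20))[0],ms,cv2.fitEllipse(blob(b,e2,20))[0]),e2)
go(.4226,.2500,.29,180)
E
```

```text
[ 0.66645464 -0.02058764  0.2763666 ] 157.519140796382
[321.10568356 223.51727853]
(array([662.78912354, -21.12093735]), (57.891380310058594, 59.08675003051758))
(array([ 0.66225296, -0.01551329,  0.09527412]), np.float64(0.0019533266406090858)) [233.61213974 247.96430591]
turn 1.439 then mm [241.6 271.4 -19.7]
```

View pics/p1.png

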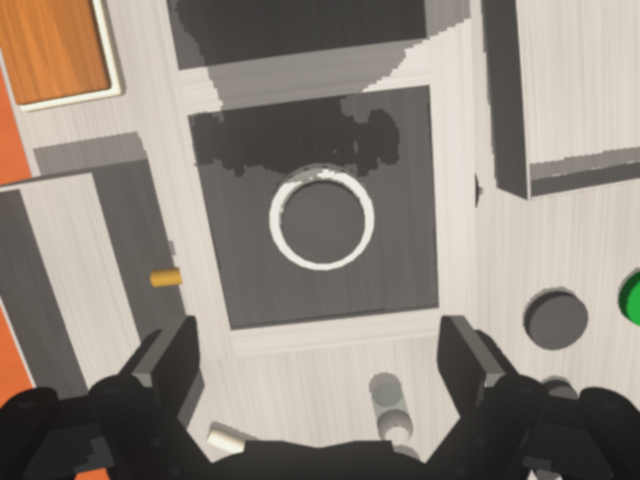

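Cap_60 is centred and seated: an even white crown ring shows all round at (322,220). Next is cap_48.

Call:
{"op": "step_arm", "data": {"steps": "0 0 -5 0.144 1;0 0 -5 0.144 1;0 0 -5 0.144 1;0 0 -5 0.144 1;0 0 0 0.144 1;0 0 0 0.144 1;0 0 0 0.144 1;0 0 0 0.144 1;0 0 0 0.144 1;0 0 0 0.144 1"}}

```text
clock: 11.2
eef_pos: [0.6632, -0.0217, 0.2868]
tool_rot: [[-1.0, 0.007, -0.013], [0.007, 1.0, -0.002], [0.013, -0.002, -1.0]]
force: [0.0, 0.9, -1.0]
width: 0.0852
```

Call:
{"op": "step_arm", "data": {"steps": "28 34 0 0 1;28 34 0 0 1;28 34 0 0 1;28 34 0 0 1;28 34 0 0 1;28 34 0 0 1;28 34 0 0 1;28 34 0 0 1;0 0 0 0 1;0 0 0 0 1"}}

```text
clock: 12.2
eef_pos: [0.4393, 0.251, 0.2894]
tool_rot: [[-1.0, -0.001, -0.012], [-0.001, 1.0, -0.003], [0.012, -0.003, -1.0]]
force: [-1.0, -0.5, -0.2]
width: 0.0852
```

```bash
cat > caps.py <<'E'
from h import *
im,m=snap('wrist'); s=robot.state(); p=np.array(s['eef_pos']); print('tcp',p.round(4),s['width'],'clk',s['clock'])
g=cv2.cvtColor(im,cv2.COLOR_RGB2GRAY); hsv=cv2.cvtColor(im,cv2.COLOR_RGB2HSV)
k=cv2.adaptiveThreshold(cv2.GaussianBlur(g,(3,3),0),255,cv2.ADAPTIVE_THRESH_MEAN_C,cv2.THRESH_BINARY_INV,151,18)
k[hsv[:,:,1]>110]=0; k[305:]=0
k=cv2.morphologyEx(k,cv2.MORPH_OPEN,np.ones((9,9)))
for c in cv2.findContours(k,cv2.RETR_EXTERNAL,cv2.CHAIN_APPROX_NONE)[0]:
    if cv2.contourArea(c)<300: continue
    a=onz(m,c[:,0],.016)[:,:2]; b=onz(m,c[:,0],.003)[:,:2]
    # far side (max x): top edge; near side (min x): low rim; y: mean plane
    x0,x1=b[:,0].min(),a[:,0].max(); y0,y1=a[:,1].min(),a[:,1].max()
    print(c[:,0].mean(0).round(),'x',round(1000*(x0+x1)/2,1),'y',round(1000*(y0+y1)/2,1),'dx',round(1000*(x1-x0),1),'dy',round(1000*(y1-y0),1),'mean g',g[tuple(c[:,0].mean(0).astype(int)[::-1])])
E
python3 caps.py
```

```text
tcp [0.4403 0.25   0.2894] 0.08525121413072465 clk 12.25
[274. 281.] x 527.7 y 207.1 dx 39.1 dy 41.0 mean g 81
[633. 283.] x 528.7 y 595.0 dx 46.8 dy 20.2 mean g 60
[ 16. 256.] x 500.9 y -68.3 dx 14.1 dy 42.2 mean g 75
[421. 187.] x 426.5 y 352.4 dx 34.9 dy 41.9 mean g 80
[261. 193.] x 430.9 y 193.5 dx 66.0 dy 162.0 mean g 158
[550. 144.] x 382.3 y 474.2 dx 40.1 dy 32.4 mean g 99
[ 39. 166.] x 413.4 y -25.4 dx 179.3 dy 53.7 mean g 63
[31. 55.] x 296.2 y -13.2 dx 68.2 dy 66.2 mean g 103
```

```bash
python3 - <<'E'
from h import *
im,m=snap('wrist','v48.png'); e=proj(m,[[.4245,.2497,.016]])[0]
for t in(8,12,16,22):
    try:
        c=blob(im,e,t); a=onz(m,c,.016)*1000; b=onz(m,c,.003)*1000; print(t,'x',a[:,0].max().round(1)-24,b[:,0].min().round(1)+24,a[:,0].min().round(1)+24,'y',a[:,1].min().round(1),a[:,1].max().round(1))
    except Exception as x: print(x)
go(.4245,.2497,.08,180)
E
```

```text
8 x 420.4 424.9 423.8 y 227.8 272.4
12 x 421.4 424.9 423.8 y 227.8 273.3
16 x 421.4 424.9 423.8 y 226.8 273.4
22 x 421.4 424.0 422.9 y 226.8 273.4
turn -0.003 then mm [1.630e+01 2.000e-01 2.095e+02]
```

Call:
{"op": "step_arm", "data": {"steps": "9 0 45 0 1;8 0.5 45 0 1;0 0 45 0 1;0 0 45 0 1;0 0 30 0 1;0 0 0 0 1;0 0 0 0 1"}}

```text
clock: 13.0
eef_pos: [0.4217, 0.2501, 0.0805]
tool_rot: [[-1.0, 0.003, -0.011], [0.003, 1.0, -0.003], [0.011, -0.003, -1.0]]
force: [0.7, -0.0, 0.8]
width: 0.0854
```

```bash
python3 - <<'E'
from h import *
im,m=snap('wrist','v48b.png'); e=proj(m,[[.4235,.2502,.016]])[0]
for t in(10,16,22):
    try:
        c=blob(im,e,t); a=onz(m,c,.016)*1000; b=onz(m,c,.003)*1000; print(t,'x',a[:,0].max().round(1)-24,b[:,0].min().round(1)+24,a[:,0].min().round(1)+24,'y',a[:,1].min().round(1),a[:,1].max().round(1))
    except Exception as x: print(x)
go(.4235,.2502,.0258,180)
E
```

```text
10 x 420.5 435.1 431.1 y 228.4 274.4
16 x 421.0 434.0 430.1 y 228.3 274.5
22 x 421.6 424.5 421.1 y 228.3 274.9
turn -0.003 then mm [-1.2 -0.5 55.7]
```

Call:
{"op": "step_arm", "data": {"steps": "-1.2 0.5 20 0 1;0 0 20 0 1;0 0 10 0 1;0 0 4.5 0 1;0 0 0 0 1;0 0 0 0 1;0 0 0 0 0;0 0 0 0 0;0 0 0 0 0;0 0 0 0 0;0 0 0 0 0;0 0 0 0 0"}}

```text
clock: 14.25
eef_pos: [0.4221, 0.2513, 0.0269]
tool_rot: [[-1.0, 0.001, -0.009], [0.001, 1.0, -0.002], [0.009, -0.002, -1.0]]
force: [-2.4, -1.4, 11.5]
width: 0.0443
```

```bash
python3 - <<'E'
from h import *
s=robot.state(); print(s['eef_pos'],s['width'],s['force']); snap('wrist','g2.png'); print(np.round(s['tool_rot'],3))
E
```

```text
[0.42214578 0.25127644 0.0269036 ] 0.044297259216128725 [-2.38727561 -1.44236055 11.54084918]
[[-1.     0.001 -0.009]
 [ 0.001  1.    -0.002]
 [ 0.009 -0.002 -1.   ]]
```

Call:
{"op": "step_arm", "data": {"steps": "0 0 -20 0 0;0 0 -50 0 0;0 0 -50 0 0;0 0 -50 0 0;0 0 -50 0 0;0 0 -40 0 0;0 0 0 0 0"}}

```text
clock: 15.0
eef_pos: [0.4264, 0.2533, 0.2917]
tool_rot: [[-1.0, 0.001, -0.001], [0.001, 1.0, 0.003], [0.001, 0.003, -1.0]]
force: [0.3, 0.7, -1.6]
width: 0.0446
```

Call:
{"op": "step_arm", "data": {"steps": "-24 -45 0 0 0;-24 -45 0 0 0;-24 -45 0 0 0;-24 -45 0 0 0;-24 -45 0 0 0;-24 -45 0 0 0;-24 -45 0 0 0;-24 -45 0 0 0;-24 -45 0 0 0;-24 -45 0 0 0;-24 -45 0 0 0;0 0 0 0 0"}}

```text
clock: 16.2
eef_pos: [0.6823, -0.2427, 0.2801]
tool_rot: [[-1.0, 0.01, -0.014], [0.01, 1.0, -0.006], [0.014, -0.006, -1.0]]
force: [0.2, -0.9, -0.5]
width: 0.0449
```

```bash
python3 ih.py g2.png .0109 24 | head -3;  python3 c.py; python3 - <<'E'
from h import *
s=robot.state(); print(s['width'],np.round(s['tool_rot'],3)); snap('wrist','h3.png'); snap('scene','s3.png')
E
```

```text
310 steps [(387, 39), (386, 30), (388, 27), (385, 13)]
320 steps [(387, 36), (386, 31), (388, 25), (385, 14)]
330 steps [(387, 29), (386, 26), (388, 19), (385, 13)]
tcp [ 0.6823 -0.2427  0.2801]
L ring [663.07666016 -19.35116196] [69.1 78.7] 155.0
L hole [657.32354736 -24.74914742] [ 7.8 21.1] 95.0
S ring [ 661.35076904 -220.85392761] [64.2 64.5] 179.0
S hole [ 661.60479736 -220.98632812] [19.2 19.3] 181.0
0.04488465991195306 [[-1.     0.007 -0.014]
 [ 0.007  1.    -0.003]
 [ 0.014 -0.003 -1.   ]]
```

```bash
python3 - <<'E'
from e import mod; from h import *
p=np.array([.42215,.25128,.0269]);R=np.array([[-1,.001,-.009],[.001,1,-.002],[.009,-.002,-1]])
m=mod(p,R); q=onz(m,[[320,387.3]],.016)[0]; print(((q-p)@R*1000).round(1)+[24,0,0])
go(.6615-.0009,-.2209,.1285,180)
E
```

```text
w1.png rows 238.7 294.6 cols 337.5 397.7 far(top) [-108.1   58. ] near(low rim) [-49.2  57.2] L [-76.4  22.5] R [-76.4  86. ]
w1.png rows 141.4 190.8 cols 293.7 344.4 far(top) [4.3 3.9] near(low rim) [51.6  3.9] L [ 28.8 -21.9] R [28.8 27.8]
g1.png rows 242.9 398.4 cols 226.5 439.5 far(top) [-29.8   2.4] near(low rim) [29.8  2.3] L [  3.5 -31.2] R [ 3.6 46.8]
r1.png rows 234.4 398.1 cols 192.4 439.3 far(top) [-29.3   3.1] near(low rim) [33.  3.] L [  3.4 -43.8] R [ 3.6 46.8]
[-1.2  3.1 10.7]
turn -0.001 then mm [ 21.6  12.5 153.8]
```

Call:
{"op": "step_arm", "data": {"steps": "11 6 0 0 0;10.6 6.5 40 0 0;0 0 45 0 0;0 0 35 0 0;0 0 13 0 0;0 0 0 0 0;0 0 0 0 0;0 0 0 0 0"}}

```text
clock: 17.15
eef_pos: [0.6612, -0.2216, 0.1541]
tool_rot: [[-1.0, 0.001, -0.006], [0.001, 1.0, -0.003], [0.006, -0.003, -1.0]]
force: [0.3, 0.1, -0.4]
width: 0.0448
```

```bash
python3 - <<'E'
from h import *
s=robot.state(); p=np.array(s['eef_pos']); R=np.array(s['tool_rot']); print(p,R.round(3),s['force'],s['width'],'cap at',p+R@[-.0010,0,.0269])
go(.6605,-.2209,.1299)
b,ms=snap('scene'); u,v=proj(ms,[[.6615,-.2209,.109]])[0].astype(int)
w,_=snap('wrist')
cv2.imwrite('pics/s4.png',cv2.resize(b[v-45:v+45,u-60:u+60,::-1],None,fx=6,fy=6,interpolation=2))
E
```

```text
[ 0.66119651 -0.22163797  0.15407185] [[-1.     0.001 -0.006]
 [ 0.001  1.    -0.003]
 [ 0.006 -0.003 -1.   ]] [ 0.26065985  0.08495665 -0.42595623] 0.04482261379734134 cap at [ 0.66202646 -0.22171586  0.12716618]
turn -0.0 then mm [ 0.7  0.7 24.2]
```

View pics/s4.png

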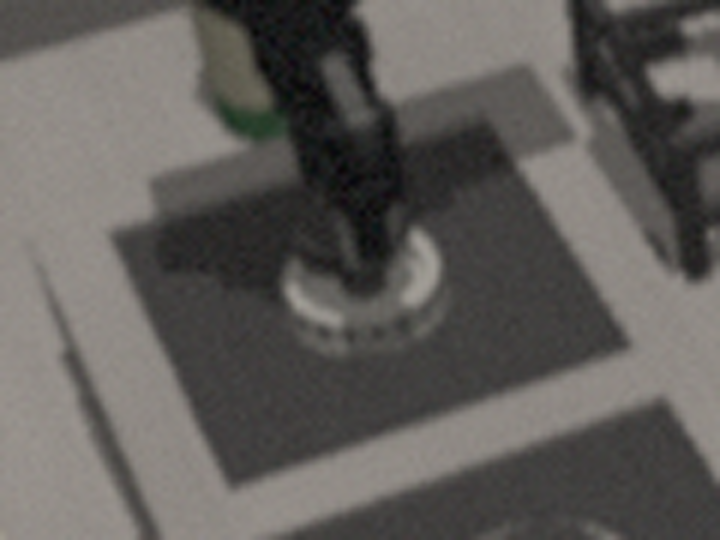

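The finger hides most of the cap, but the width of 44.8 mm shows it is still held over the crown. Descending slowly.

Call:
{"op": "step_arm", "data": {"steps": "0.6 0.6 8 0 0;0 0 6 0 0;0 0 4 0 0;0 0 3 0 0;0 0 2 0 0;0 0 1 0 0;0 0 0 0 0;0 0 0 0 0"}}

```text
clock: 18.05
eef_pos: [0.6597, -0.2219, 0.13]
tool_rot: [[-1.0, 0.002, -0.007], [0.002, 1.0, -0.003], [0.007, -0.003, -1.0]]
force: [-3.8, 0.7, 15.0]
width: 0.0448
```

Call:
{"op": "step_arm", "data": {"steps": "0 0 0 0 0.65;0 0 0 0 0.75;0 0 0 0 0.85;0 0 0 0 1;0 0 -10 0 1;0 0 -40 0 1;0 0 -50 0 1;-20 0 -40 0 1;0 0 0 0 1;0 0 0 0 1"}}

```text
clock: 19.05
eef_pos: [0.6811, -0.2207, 0.2691]
tool_rot: [[-1.0, 0.001, -0.007], [0.001, 1.0, -0.003], [0.007, -0.003, -1.0]]
force: [-0.4, 0.2, -1.3]
width: 0.0856
```

```bash
python3 - <<'E'
from h import *
s=robot.state(); print(s['eef_pos'],s['joints'])
im,m=snap('wrist','p2.png')
for n,q in(('S',[.6615,-.2209,.119]),('L',[.6637,-.0209,.119])):
    e=proj(m,[q])[0]; print(n,e)
    try: print(disc(im,m,e,.119,16))
    except Exception as x: print(x)
    try: print('ring',crown(im,m,proj(m,[[q[0],q[1],.109]])[0],.109,60))
    except Exception as x: print(x)
E
```

```text
[ 0.6810545  -0.22068055  0.26907097] [19.96728256 32.66973868 -9.87900146 74.61081336  5.77950249 73.57407029
 99.89825133]
S [315.09264249 203.75538223]
(array([ 658.05352783, -219.89575195]), (41.028587341308594, 48.646724700927734))
ring (array([ 660.95794678, -220.90298462]), array([63.8, 64.6]), 167.0)
L [600.42939978 208.37653887]
(array([665.84643555, -48.71627808]), (166.15411376953125, 211.89944458007812))
ring (array([663.66363525, -20.34428787]), array([76.1, 76.8]), 161.0)
```

View pics/p2.png

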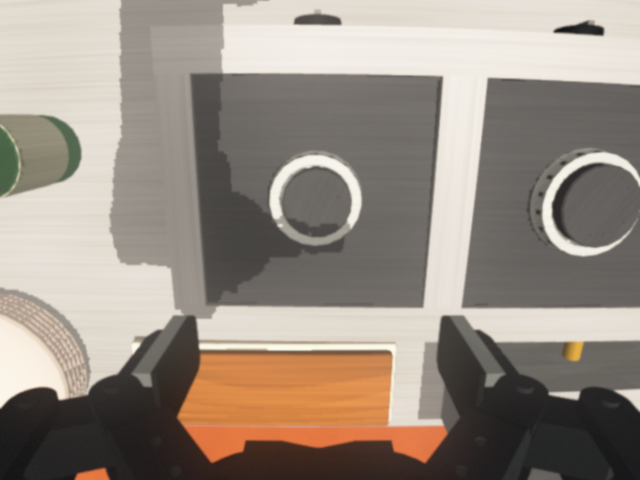

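Cap_48 is seated too, with an even ring at (315,200). Now the grates, which I'll look at from above.

Call:
{"op": "step_arm", "data": {"steps": "20 0 -30 0 1;40 0 -30 0 1;45 -15 0 0 1;45 -20 0 0 1;45 -20 0 0 1;45 -15 0 0 1;30 -15 0 0 1;0 0 0 0 1;0 0 0 0 1"}}

```text
clock: 20.0
eef_pos: [0.4098, -0.3054, 0.3295]
tool_rot: [[-1.0, 0.003, -0.011], [0.003, 1.0, -0.001], [0.011, -0.001, -1.0]]
force: [0.3, -0.0, 0.5]
width: 0.0855
```

```bash
python3 - <<'E'
from h import *
s=robot.state(); print(s['eef_pos'],np.round(s['tool_rot'],3),s['clock'])
im,m=snap('wrist','gr.png'); print(m)
E
```

```text
[ 0.40980733 -0.30544773  0.32947047] [[-1.     0.003 -0.011]
 [ 0.003  1.    -0.001]
 [ 0.011 -0.001 -1.   ]] 20.0
{'fx': 413.40145811666287, 'fy': 413.40145811666287, 'cx': 317.9981414324268, 'cy': 243.0079750585301, 'dist': array([-0.06695474,  0.        ,  0.        ,  0.        ,  0.        ]), 'rvec': array([-2.06812132, -2.06411487, -0.29580249]), 'tvec': array([ 0.30299229, -0.45161649,  0.34092677])}
```

View pics/gr.png

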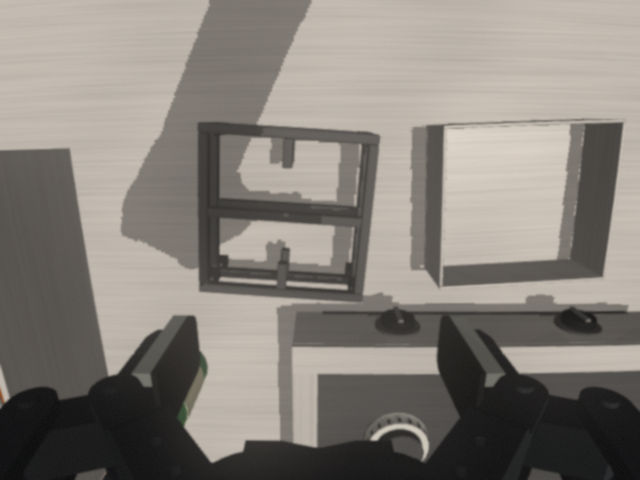

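The grate's cross bar runs along image-horizontal at row ~213, from (215,212) to (360,218). Frame corners are (199,123), (379,135), (362,299) and (200,290). I'll compute its pose, with height from the scene camera.

```bash
python3 - <<'E'
from h import *
im=cv2.imread('pics/gr.png'); m=robot.camera_model('wrist'); g=cv2.GaussianBlur(im,(3,3),0).max(2).astype(int)
C=[(199,123),(379,135),(362,299),(200,290)]
c,_=snap('scene'); ms=robot.camera_model('scene')
for z in(.084,.075):
    P=onz(m,C,z)*1000; print(z,P[:,:2].round(1).tolist(),'c',P[:,:2].mean(0).round(1),'sides',[round(float(np.linalg.norm(P[i]-P[i-1])),1) for i in range(4)],'yaw',[round(float(np.degrees(np.arctan2(*(P[i]-P[j])[[0,1]]))),1) for i,j in((1,0),(2,3))],[round(float(np.degrees(np.arctan2(*(P[i]-P[j])[[1,0]]))),1) for i,j in((3,0),(2,1))])
for u in(240,255,310,330,345):
    print(u,[(v,int(g[v,u])) for v in range(200,230,2)])
# scene corners of the stack's top
for a,b in zip(C,[(308,160),None,None,None]): pass
E
```

```text
0.084 [[337.5, -406.9], [348.2, -249.6], [503.9, -260.0], [494.7, -418.4]] c [ 421.1 -333.7] sides [157.6, 157.6, 156.0, 158.6] yaw [3.9, 3.3] [-4.2, -3.8]
0.075 [[337.6, -409.4], [348.5, -248.4], [507.9, -259.0], [498.5, -421.2]] c [ 423.1 -334.5] sides [161.4, 161.4, 159.8, 162.5] yaw [3.9, 3.3] [-4.2, -3.8]
240 [(200, 70), (202, 66), (204, 68), (206, 66), (208, 61), (210, 63), (212, 68), (214, 67), (216, 68), (218, 84), (220, 116), (222, 125), (224, 124), (226, 126), (228, 126)]
255 [(200, 85), (202, 67), (204, 70), (206, 70), (208, 65), (210, 63), (212, 68), (214, 70), (216, 70), (218, 75), (220, 122), (222, 178), (224, 190), (226, 193), (228, 195)]
310 [(200, 139), (202, 117), (204, 84), (206, 80), (208, 79), (210, 73), (212, 69), (214, 67), (216, 71), (218, 73), (220, 72), (222, 86), (224, 148), (226, 188), (228, 192)]
330 [(200, 164), (202, 130), (204, 104), (206, 82), (208, 82), (210, 74), (212, 72), (214, 69), (216, 79), (218, 93), (220, 95), (222, 95), (224, 118), (226, 172), (228, 190)]
345 [(200, 127), (202, 127), (204, 117), (206, 88), (208, 83), (210, 77), (212, 72), (214, 69), (216, 70), (218, 87), (220, 95), (222, 95), (224, 95), (226, 105), (228, 123)]
```

Call:
{"op": "step_arm", "data": {"steps": "0 0 0 0.149 1;0 0 0 0.149 1;0 0 0 0.149 1;0 0 0 0.149 1;0 0 0 0.149 1;0 0 0 0.149 1;0 0 0 0.149 0.47;0 0 0 0.149 0.47;0 0 0 0.149 0.47;0 0 0 0.149 0.47;0 0 0 0.149 0.47;0 0 0 0 0.47"}}

```text
clock: 21.3
eef_pos: [0.4119, -0.3043, 0.3294]
tool_rot: [[0.069, 0.998, -0.011], [0.998, -0.069, -0.001], [-0.002, -0.011, -1.0]]
force: [-0.1, 0.2, 0.2]
width: 0.0404
```

```bash
python3 - <<'E'
from h import *
s=robot.state(); print(s['eef_pos'],np.round(s['tool_rot'],3),s['width'],s['joints'])
go(.4215,-.334,.0895,86.1)
E
```

```text
[ 0.41194511 -0.30428713  0.32940036] [[ 0.069  0.998 -0.011]
 [ 0.998 -0.069 -0.001]
 [-0.002 -0.011 -1.   ]] 0.04040632955638172 [ 29.32730567   9.1711313    1.6779914  100.19724844   0.12327479
  71.15004784  26.97363315]
turn -0.001 then mm [-29.   11.6 239.9]
```

Call:
{"op": "step_arm", "data": {"steps": "-15 6 30 0 0.47;-14 5.6 40 0 0.47;0 0 40 0 0.47;0 0 10 0 0.47;0 0 0 0 0.47;0 0 0 0 0.47"}}

```text
clock: 21.9
eef_pos: [0.4203, -0.3354, 0.2116]
tool_rot: [[0.067, 0.998, -0.009], [0.998, -0.067, -0.003], [-0.003, -0.008, -1.0]]
force: [0.3, 0.3, 0.1]
width: 0.0403
```

```bash
python3 - <<'E'
from h import *
im,m=snap('wrist','gr2.png'); g=cv2.GaussianBlur(im,(3,3),0).max(2).astype(int)
x=np.radians(-3.9); c=np.array([.4215,-.334]); X=np.array([np.cos(x),np.sin(x)]);Y=np.array([-X[1],X[0]])
print(robot.state()['eef_pos'],'centre px',proj(m,[[*c,.084]])[0],'corners',proj(m,[[*(c+.08*(i*X+j*Y)),.084] for i,j in((1,1),(1,-1),(-1,-1),(-1,1))]).round().tolist())
# brightness along grate x at y offsets on the bar, plane z=.084
for yo in(.06,.045,.03,.015):
    t=np.arange(-.024,.0241,.003); px=proj(m,[[*(c+a*X+yo*Y),.084] for a in t]).round().astype(int); print(yo,px[8],[int(g[v,u]) if 0<=v<480 and 0<=u<640 else -1 for u,v in px])
cv2.imwrite('pics/gr2b.png',cv2.convertScaleAbs(im[:,:,::-1],alpha=1.6,beta=20))
E
```

```text
[ 0.42042261 -0.33561237  0.21205938] centre px [322.0634309  239.03793938] corners [[459.0, 109.0], [435.0, 349.0], [208.0, 347.0], [187.0, 109.0]]
0.06 [323 143] [145, 143, 142, 142, 144, 143, 145, 109, 113, 106, 143, 143, 147, 144, 145, 146, 143]
0.045 [322 168] [218, 217, 213, 212, 217, 212, 203, 112, 114, 109, 180, 215, 220, 218, 216, 220, 218]
0.03 [322 193] [213, 217, 213, 209, 216, 212, 201, 114, 115, 111, 175, 217, 218, 220, 217, 220, 220]
0.015 [322 216] [213, 214, 214, 210, 213, 216, 194, 113, 114, 111, 163, 217, 216, 221, 218, 220, 221]
```

View pics/gr2b.png

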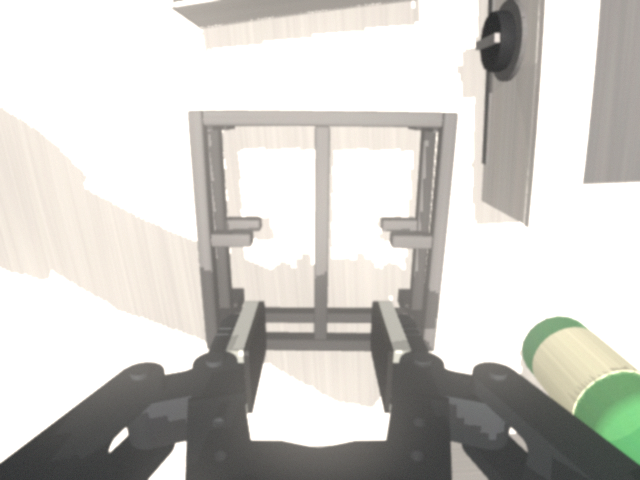

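The bar is centred under the jaws at column 322. Descending to grip grate_b.

Call:
{"op": "step_arm", "data": {"steps": "1 1 40 0 0.47;0 0 40 0 0.47;0 0 30 0 0.47;0 0 12 0 0.47;0 0 0 0 0.47;0 0 0 0 0.47;0 0 0 0 0;0 0 0 0 0;0 0 0 0 0;0 0 0 0 0;0 0 0 0 0;0 0 0 0 0"}}

```text
clock: 23.15
eef_pos: [0.4201, -0.3353, 0.0898]
tool_rot: [[0.07, 0.998, -0.007], [0.998, -0.07, -0.003], [-0.004, -0.007, -1.0]]
force: [-0.8, 0.4, 7.1]
width: 0.007
```

Call:
{"op": "step_arm", "data": {"steps": "0 0 -5 0 0;0 0 -10 0 0;0 0 -30 0 0;0 0 -40 0 0;0 0 -40 0 0;0 0 -40 0 0;0 0 -20 0 0;0 0 0 0 0"}}

```text
clock: 23.95
eef_pos: [0.4218, -0.335, 0.2766]
tool_rot: [[0.07, 0.998, -0.005], [0.998, -0.07, -0.005], [-0.005, -0.005, -1.0]]
force: [0.5, 1.2, -5.9]
width: 0.007
```

```bash
python3 - <<'E'
from h import *
s=robot.state(); print(s['eef_pos'],np.round(s['tool_rot'],3),s['width'],s['force'],s['wrist_torque'])
im,m=snap('wrist','gr3.png'); p=np.array(s['eef_pos']); R=np.array(s['tool_rot'])
g=cv2.GaussianBlur(im,(3,3),0).max(2).astype(int)
go(.6615,-.2209,.2875,89.4)
# expected frame corners if grate is centred in the jaws, top 5.5 mm below TCP
print(proj(m,[p+R@[a,b,.0055] for a,b in((.08,-.08),(.08,.08),(.071,-.071),(.071,.071))]).round().tolist())
E
```

```text
[ 0.42180734 -0.33501162  0.27661056] [[ 0.07   0.998 -0.005]
 [ 0.998 -0.07  -0.005]
 [-0.005 -0.005 -1.   ]] 0.007037072187925203 [ 0.51146027  1.227541   -5.90700588] [-0.02213376 -0.03716799  0.03202364]
turn -0.059 then mm [116.  239.4 -13.4]
[[62.0, 111.0], [576.0, 112.0], [94.0, 140.0], [545.0, 140.0]]
```

```bash
python3 - <<'E'
from h import *
s=robot.state(); im=cv2.imread('pics/gr3.png'); m=robot.camera_model('wrist'); p=np.array(s['eef_pos']); R=np.array(s['tool_rot'])
g=cv2.GaussianBlur(im,(3,3),0).max(2).astype(int)
for u in(120,200,250,400,450,520): print(u,[int(x) for x in g[92:160:2,u]])
for v in(170,185): print('row',v,'L',[int(x) for x in g[v,50:120:3]],'R',[int(x) for x in g[v,530:600:3]])
E
```

```text
120 [224, 224, 224, 224, 224, 225, 225, 218, 159, 111, 114, 115, 115, 114, 112, 112, 113, 113, 112, 111, 110, 105, 93, 78, 72, 74, 124, 203, 221, 221, 222, 222, 222, 223]
200 [222, 222, 222, 222, 223, 223, 221, 189, 125, 115, 118, 118, 117, 116, 115, 116, 118, 117, 116, 115, 112, 109, 146, 212, 226, 227, 227, 226, 226, 226, 226, 225, 225, 225]
250 [224, 224, 224, 223, 224, 224, 219, 173, 118, 115, 117, 116, 116, 116, 116, 116, 116, 116, 116, 114, 110, 105, 147, 211, 221, 222, 222, 222, 223, 223, 223, 223, 223, 224]
400 [226, 226, 226, 226, 226, 226, 223, 175, 111, 108, 111, 111, 111, 112, 112, 111, 111, 111, 111, 110, 108, 100, 96, 105, 108, 107, 106, 105, 100, 99, 96, 93, 91, 92]
450 [148, 147, 148, 148, 148, 148, 147, 130, 101, 101, 105, 105, 105, 106, 106, 106, 106, 106, 106, 106, 104, 97, 99, 134, 147, 147, 146, 146, 145, 145, 145, 146, 149, 150]
520 [229, 229, 229, 229, 229, 229, 230, 229, 193, 108, 99, 103, 103, 102, 103, 104, 103, 102, 103, 103, 102, 97, 83, 63, 53, 54, 87, 180, 228, 230, 231, 230, 230, 230]
row 170 L [145, 145, 146, 145, 146, 146, 142, 107, 105, 107, 107, 109, 108, 107, 98, 80, 66, 65, 65, 66, 108, 218, 223, 223] R [46, 48, 47, 50, 75, 93, 99, 101, 102, 102, 101, 99, 121, 219, 227, 227, 227, 227, 227, 227, 227, 227, 227, 227]
row 185 L [148, 147, 146, 147, 145, 146, 146, 136, 104, 105, 106, 108, 109, 107, 105, 94, 74, 64, 64, 65, 66, 106, 150, 150] R [52, 50, 50, 69, 91, 99, 101, 102, 103, 102, 100, 106, 206, 226, 226, 226, 226, 226, 226, 226, 226, 225, 226, 226]
```

Call:
{"op": "step_arm", "data": {"steps": "0 0 -8 -0.059 0;14 30 0 0 0;14 30 0 0 0;14 30 0 0 0;14 30 0 0 0;15 30 0 0 0;15 30 0 0 0;15 30 0 0 0;14 29.4 0 0 0;0 0 0 0 0;0 0 0 0 0;0 0 0 0 0"}}

```text
clock: 25.2
eef_pos: [0.6601, -0.2226, 0.2764]
tool_rot: [[0.012, 1.0, -0.014], [1.0, -0.012, -0.002], [-0.002, -0.014, -1.0]]
force: [-0.9, -0.3, -6.1]
width: 0.007
```

```bash
python3 - <<'E'
from h import *
s=robot.state(); print(s['eef_pos'],np.round(s['tool_rot'],3),s['width']); go(.6615,-.222,.150,89.4)
E
```

```text
[ 0.66011175 -0.22263889  0.27638644] [[ 0.012  1.    -0.014]
 [ 1.    -0.012 -0.002]
 [-0.002 -0.014 -1.   ]] 0.00700547539190646
turn -0.001 then mm [  0.7   1.4 126.4]
```

Call:
{"op": "step_arm", "data": {"steps": "0.7 1.4 40 0 0;0 0 40 0 0;0 0 25 0 0;0 0 10 0 0;0 0 5 0 0;0 0 0 0 0;0 0 0 0 0"}}

```text
clock: 25.9
eef_pos: [0.6626, -0.2219, 0.1603]
tool_rot: [[0.011, 1.0, -0.007], [1.0, -0.011, -0.003], [-0.003, -0.007, -1.0]]
force: [0.0, -0.1, -6.1]
width: 0.0072
```

```bash
python3 - <<'E'
from h import *
s=robot.state(); print(s['eef_pos'],np.round(s['tool_rot'],3),s['width'],s['force']); go(.6615,-.222,.1418,89.4)
E
```

```text
[ 0.66259341 -0.22185404  0.16030838] [[ 0.011  1.    -0.007]
 [ 1.    -0.011 -0.003]
 [-0.003 -0.007 -1.   ]] 0.007215997782160485 [ 0.01067114 -0.1063136  -6.08191582]
turn -0.0 then mm [-0.2 -1.1 18.5]
```

Call:
{"op": "step_arm", "data": {"steps": "0 -1 8 0 0;0 0 4 0 0;0 0 3 0 0;0 0 2 0 0;0 0 1 0 0;0 0 0 0 0;0 0 0 0 0"}}

```text
clock: 26.6
eef_pos: [0.6605, -0.2213, 0.142]
tool_rot: [[0.011, 1.0, -0.01], [1.0, -0.011, -0.002], [-0.002, -0.01, -1.0]]
force: [-5.2, 1.2, 4.8]
width: 0.0071
```

At floor height with contact. Releasing.

Call:
{"op": "step_arm", "data": {"steps": "0 0 0 0 0.3;0 0 0 0 0.45;0 0 0 0 0.45;0 0 0 0 0.45;0 0 -20 0 0.45;0 0 -40 0 0.45;0 0 -50 0 0.45;0 0 -40 0 0.45;0 0 0 0 0.45;0 0 0 0 0.45"}}

```text
clock: 27.6
eef_pos: [0.6625, -0.2212, 0.2917]
tool_rot: [[0.011, 1.0, -0.008], [1.0, -0.011, -0.003], [-0.003, -0.008, -1.0]]
force: [0.5, 0.1, -0.2]
width: 0.0384
```

```bash
python3 - <<'E'
from h import *
s=robot.state(); print(s['eef_pos'],np.round(s['tool_rot'],3),s['width'])
im,m=snap('wrist','pg1.png'); g=cv2.GaussianBlur(im,(3,3),0).max(2).astype(int)
x=np.radians(-.6); c=np.array([.6615,-.2209]); X=np.array([np.cos(x),np.sin(x)]);Y=np.array([-X[1],X[0]])
def prof(d,o,t,z):
    A,B=(X,Y) if d=='x' else (Y,X)
    px=proj(m,[[*(c+a*A+o*B),z] for a in t]).round().astype(int); return [int(g[v,u]) if 0<=v<480 and 0<=u<640 else -1 for u,v in px]
t=np.arange(-.096,.0961,.002)
print('z .136'); 
for o in(.03,.05):
    q=prof('x',o,t,.136); print('x',o,[(round(1000*a),b) for a,b in zip(t,q) if abs(a)>.066 or abs(a)<.012])
for o in(.03,-.03):
    q=prof('y',o,t,.136); print('y',o,[(round(1000*a),b) for a,b in zip(t,q) if a>.064])
E
```

```text
[ 0.66251786 -0.22124732  0.29171659] [[ 0.011  1.    -0.008]
 [ 1.    -0.011 -0.003]
 [-0.003 -0.008 -1.   ]] 0.03836742212910477
z .136
x 0.03 [(-96, 233), (-94, 235), (-92, 237), (-90, 237), (-88, 237), (-86, 236), (-84, 237), (-82, 199), (-80, 121), (-78, 121), (-76, 123), (-74, 111), (-72, 79), (-70, 90), (-68, 88), (-12, 247), (-10, 247), (-8, 245), (-6, 198), (-4, 113), (-2, 114), (0, 113), (2, 124), (4, 228), (6, 241), (8, 245), (10, 246), (66, 81), (68, 71), (70, 87), (72, 111), (74, 115), (76, 115), (78, 131), (80, 225), (82, 230), (84, 230), (86, 233), (88, 233), (90, 233), (92, 231), (94, 232), (96, 233)]
x 0.05 [(-96, 233), (-94, 235), (-92, 237), (-90, 238), (-88, 238), (-86, 236), (-84, 237), (-82, 226), (-80, 132), (-78, 122), (-76, 123), (-74, 113), (-72, 81), (-70, 85), (-68, 89), (-12, 115), (-10, 117), (-8, 116), (-6, 109), (-4, 113), (-2, 115), (0, 115), (2, 102), (4, 106), (6, 115), (8, 114), (10, 113), (66, 82), (68, 72), (70, 87), (72, 112), (74, 115), (76, 114), (78, 155), (80, 233), (82, 230), (84, 231), (86, 233), (88, 234), (90, 234), (92, 233), (94, 232), (96, 233)]
y 0.03 [(64, 96), (66, 86), (68, 87), (70, 87), (72, 104), (74, 119), (76, 121), (78, 120), (80, 115), (82, 122), (84, 177), (86, 242), (88, 243), (90, 243), (92, 242), (94, 244), (96, 245)]
y -0.03 [(64, 92), (66, 90), (68, 91), (70, 92), (72, 105), (74, 121), (76, 122), (78, 123), (80, 121), (82, 121), (84, 163), (86, 240), (88, 241), (90, 243), (92, 243), (94, 243), (96, 244)]
```

Grate_b sits within ~1 mm of the well centre, and its apparent width of 160 mm at z=.136 confirms it is seated. Now grate_a.

Call:
{"op": "step_arm", "data": {"steps": "-14 -30 0 0.059 0.47;-14 -30 0 0 0.47;-14 -30 0 0 0.47;-14 -30 0 0 0.47;-15 -30 0 0 0.47;-15 -30 0 0 0.47;-15 -30 20 0 0.47;-20 -30 20 0 0.47;0 -7 20 0 0.47;0 0 20 0 0.47;0 0 0 0 0.47;0 0 0 0 0.47"}}

```text
clock: 28.85
eef_pos: [0.4069, -0.3262, 0.2125]
tool_rot: [[0.069, 0.998, -0.012], [0.998, -0.069, -0.001], [-0.001, -0.012, -1.0]]
force: [-0.1, -0.4, 0.7]
width: 0.04
```

```bash
cat > ga.py <<'E'
from h import *
s=robot.state(); print(s['eef_pos'],np.round(s['tool_rot'],3),s['width'])
im,m=snap('wrist','ga.png'); g=cv2.GaussianBlur(im,(3,3),0).max(2).astype(int)
x=np.radians(-3.9); c=np.array([.4215,-.3345]); X=np.array([np.cos(x),np.sin(x)]);Y=np.array([-X[1],X[0]])
def edges(A,B,o,t,z):
    px=proj(m,[[*(c+a*A+o*B),z] for a in t]).astype(np.float32); q=cv2.remap(g.astype(np.float32),px[:,0],px[:,1],1).ravel(); d=np.diff(q)
    return [(round(float(1000*(t[i]+t[i+1])/2),1),int(d[i])) for i in range(1,len(d)-1) if abs(d[i])>18 and abs(d[i])>=abs(d[i-1]) and abs(d[i])>=abs(d[i+1])]
t=np.arange(-.1,.1,.0015)
for o in(.03,.045): print('x',o,edges(X,Y,o,t,.042))
for o in(.03,-.03): print('y',o,edges(Y,X,o,t[t>.05],.042))
E
python3 ga.py
```

```text
[ 0.40693473 -0.32616774  0.21246621] [[ 0.069  0.998 -0.012]
 [ 0.998 -0.069 -0.001]
 [-0.001 -0.012 -1.   ]] 0.03998027642287309
x 0.03 [(-81.2, -51), (-70.7, 31), (-63.2, 33), (-6.2, -53), (2.8, 45), (61.3, -35), (67.3, -37), (79.3, 53)]
x 0.045 [(-81.2, -54), (-70.7, 31), (-63.2, 28), (-6.2, -55), (2.8, 41), (61.3, -30), (67.3, -37), (79.3, 55)]
y 0.03 [(62.8, -38), (79.3, 55)]
y -0.03 [(62.8, -31), (68.8, -19), (79.3, 50)]
```

```bash
python3 -c "
from h import *
go(.4203,-.3351,.0478,86.1)"
```

```text
turn -0.001 then mm [ -7.7  13.4 165.4]
```

Call:
{"op": "step_arm", "data": {"steps": "-7.7 13.4 30 0 0.47;0 0 40 0 0.47;0 0 40 0 0.47;0 0 30 0 0.47;0 0 0 0 0.47;0 0 0 0 0.47"}}

```text
clock: 29.5
eef_pos: [0.4193, -0.3357, 0.0739]
tool_rot: [[0.069, 0.998, -0.01], [0.998, -0.069, -0.002], [-0.003, -0.01, -1.0]]
force: [0.5, -0.2, 0.5]
width: 0.0398
```

```bash
python3 ga.py;  python3 -c "
from h import *
go(.4203,-.3351,.0478,86.1)"
```

```text
[ 0.41932034 -0.33570292  0.07393916] [[ 0.069  0.998 -0.01 ]
 [ 0.998 -0.069 -0.002]
 [-0.003 -0.01  -1.   ]] 0.039782421436588666
x 0.03 [(-81.2, -86), (-73.7, -18), (-67.7, 87), (-63.2, -52), (-55.7, 49), (-4.7, -57), (4.3, 76), (56.8, -46), (67.3, -63), (70.3, 23), (79.3, 106), (97.3, -57)]
x 0.045 [(-81.2, -89), (-73.7, -18), (-67.7, 87), (-63.2, -42), (-57.2, 37), (-6.2, -57), (4.3, 82), (58.3, -45), (65.8, -112), (70.3, 24), (79.3, 103), (95.8, -42)]
y 0.03 [(62.8, -59), (70.3, -33), (79.3, 89)]
y -0.03 [(64.3, -54), (70.3, -24), (79.3, 80)]
turn -0.001 then mm [ 1.1  0.4 27. ]
```

Call:
{"op": "step_arm", "data": {"steps": "1 1 15 0 0.47;0 0 11 0 0.47;0 0 0 0 0.47;0 0 0 0 0.47;0 0 0 0 0;0 0 0 0 0;0 0 0 0 0;0 0 0 0 0;0 0 0 0 0"}}

```text
clock: 30.45
eef_pos: [0.42, -0.3349, 0.048]
tool_rot: [[0.069, 0.998, -0.009], [0.998, -0.069, -0.003], [-0.003, -0.009, -1.0]]
force: [0.3, 0.3, 4.2]
width: 0.007
```

Call:
{"op": "step_arm", "data": {"steps": "0 0 -5 0 0;0 0 -10 0 0;0 0 -30 0 0;0 0 -45 0 0;0 0 -50 0 0;0 0 -50 0 0;0 0 -45 0 0;0 0 0 0 0;0 0 0 0 0"}}

```text
clock: 31.35
eef_pos: [0.4215, -0.334, 0.2827]
tool_rot: [[0.07, 0.998, -0.009], [0.998, -0.07, -0.003], [-0.003, -0.009, -1.0]]
force: [-0.3, 1.0, -6.4]
width: 0.0076
```

```bash
python3 - <<'E'
from h import *
s=robot.state(); print(s['eef_pos'],np.round(s['tool_rot'],3),s['width'],s['force'])
im,m=snap('wrist','ga3.png'); g=cv2.GaussianBlur(im,(3,3),0).max(2).astype(int)
for u in(120,200,450,520): print(u,[int(x) for x in g[96:150:2,u]])
go(.6637,-.0219,.2875,89.4)
E
```

```text
[ 0.42149044 -0.33395675  0.28266012] [[ 0.07   0.998 -0.009]
 [ 0.998 -0.07  -0.003]
 [-0.003 -0.009 -1.   ]] 0.007610078020038572 [-0.31491355  0.97444666 -6.43036453]
120 [220, 220, 220, 220, 220, 219, 219, 216, 173, 114, 109, 110, 110, 109, 108, 107, 107, 109, 108, 107, 104, 100, 90, 75, 68, 71, 125]
200 [220, 220, 220, 220, 220, 220, 219, 194, 126, 110, 112, 112, 112, 111, 111, 112, 113, 112, 112, 111, 109, 104, 133, 198, 215, 216, 216]
450 [141, 142, 142, 141, 141, 141, 139, 119, 93, 96, 100, 101, 100, 101, 102, 102, 102, 101, 102, 102, 99, 92, 94, 126, 138, 138, 138]
520 [226, 226, 226, 225, 226, 226, 226, 220, 163, 98, 95, 98, 98, 98, 99, 98, 98, 98, 98, 98, 97, 91, 77, 63, 71, 80, 120]
turn -0.059 then mm [314.1 239.6  -6.5]
```

Call:
{"op": "step_arm", "data": {"steps": "0 0 0 -0.059 0;35 26 -2 0 0;35 27 -2 0 0;35 27 -2 0 0;35 27 0 0 0;35 27 0 0 0;35 27 0 0 0;35 27 0 0 0;35 26 0 0 0;35 26 0 0 0;0 0 0 0 0;0 0 0 0 0"}}

```text
clock: 32.6
eef_pos: [0.6642, -0.02, 0.281]
tool_rot: [[0.007, 1.0, -0.016], [1.0, -0.007, -0.002], [-0.002, -0.016, -1.0]]
force: [-0.4, -1.3, -6.3]
width: 0.0072
```

```bash
python3 -c "
from h import *
print(robot.state()['width'])
go(.6637,-.0209,.1418,89.4)"
```

```text
0.007198465894179185
turn 0.003 then mm [ -1.   -0.5 139.2]
```

Call:
{"op": "step_arm", "data": {"steps": "-1 0 40 0.003 0;0 -0.5 40 0 0;0 0 30 0 0;0 0 10 0 0;0 0 0 0 0;0 0 0 0 0"}}

```text
clock: 33.2
eef_pos: [0.664, -0.0236, 0.1662]
tool_rot: [[0.014, 1.0, -0.009], [1.0, -0.014, -0.002], [-0.002, -0.009, -1.0]]
force: [0.4, -1.3, -5.5]
width: 0.0071
```

```bash
python3 -c "
from h import *
print(robot.state()['width'])
go(.6637,-.0209,.1418,89.4)"
```

```text
0.007102139427068893
turn -0.004 then mm [ 2.7 -0.4 24.4]
```

Call:
{"op": "step_arm", "data": {"steps": "2.5 -0.4 10 -0.004 0;0 0 6 0 0;0 0 4 0 0;0 0 3 0 0;0 0 1 0 0;0 0 0 0 0;0 0 0 0 0"}}

```text
clock: 33.9
eef_pos: [0.6628, -0.0203, 0.142]
tool_rot: [[0.009, 1.0, -0.01], [1.0, -0.01, -0.002], [-0.002, -0.01, -1.0]]
force: [-5.1, -0.2, 5.1]
width: 0.0075
```

Same contact signature as the first one. Releasing, lifting and checking numerically.

Call:
{"op": "step_arm", "data": {"steps": "0 0 0 0 0.3;0 0 0 0 0.45;0 0 0 0 0.45;0 0 0 0 0.45;0 0 -20 0 0.45;0 0 -40 0 0.45;0 0 -50 0 0.45;0 0 -40 0 0.45;0 0 0 0 0.45;0 0 0 0 0.45"}}

```text
clock: 34.9
eef_pos: [0.6649, -0.0202, 0.2922]
tool_rot: [[0.01, 1.0, -0.007], [1.0, -0.01, -0.002], [-0.002, -0.007, -1.0]]
force: [0.1, -0.6, -0.8]
width: 0.0383
```

```bash
sed -e "s/-3.9/-.6/;s/\[.4215,-.3345\]/[.6637,-.0209]/;s/\.042)/.136)/g;s/ga.png/pa.png/" ga.py > pa.py; python3 pa.py; python3 - <<'E'
from h import *
b,ms=snap('scene','s6.png'); 
E
```

```text
[ 0.66485069 -0.02016499  0.29219751] [[ 0.01   1.    -0.007]
 [ 1.    -0.01  -0.002]
 [-0.002 -0.007 -1.   ]] 0.03830290091412183
x 0.03 [(-81.2, -74), (-73.7, -21), (-25.7, 54), (-15.2, -59), (14.8, 48), (25.3, -56), (70.3, 23), (79.3, 58)]
x 0.045 [(-81.2, -72), (-73.7, -21), (61.3, -19), (70.3, 25), (79.3, 59)]
y 0.03 [(62.8, -20), (83.8, 90)]
y -0.03 [(62.8, -20), (83.8, 92)]
```

Both grates are in. Now the strays. I'll turn back, move over the caps and open the jaws.

Call:
{"op": "step_arm", "data": {"steps": "0 0 0 -0.149 1;0 0 0 -0.149 1;0 0 0 -0.149 1;0 0 0 -0.149 1;0 0 0 -0.149 1;0 0 0 -0.149 1;0 0 0 -0.149 1;0 0 0 -0.149 1;0 0 0 -0.149 1;0 0 0 -0.149 1;0 0 0 -0.09 1;0 0 0 0 1"}}

```text
clock: 36.2
eef_pos: [0.6637, -0.0204, 0.289]
tool_rot: [[-1.0, -0.001, -0.013], [-0.001, 1.0, -0.002], [0.013, -0.002, -1.0]]
force: [-0.8, -0.2, -0.6]
width: 0.0852
```

Call:
{"op": "step_arm", "data": {"steps": "24 28 0 0 1;24 28 0 0 1;24 28 0 0 1;24 28 0 0 1;24 28 0 0 1;24 28 0 0 1;24 28 0 0 1;24 28 0 0 1;24 28 0 0 1;0 0 0 0 1;0 0 0 0 1"}}

```text
clock: 37.3
eef_pos: [0.4479, 0.2322, 0.2922]
tool_rot: [[-1.0, 0.001, -0.011], [0.001, 1.0, -0.002], [0.011, -0.002, -1.0]]
force: [-0.1, -0.2, -0.1]
width: 0.085
```

```bash
sed -i 's/^P1=.*//;s/^Pg=.*//;s/^cross(.r1.*//' e.py; python3 - <<'E'
from e import mod; from h import *
m=mod([.40981,-.30545,.32947],[[-1,.003,-.011],[.003,1,-.001],[.011,-.001,-1]])
P=onz(m,[(428,126),(622,120),(604,276),(440,286)],.065)*1000; print('tub',P[:,:2].round().tolist(),P.mean(0).round()[:2])
s=robot.state(); print(s['eef_pos'],np.round(s['tool_rot'],3))
im,m=snap('wrist','k1.png')
for r,q in((18,(.427,.3535)),(21,(.527,.2065)),(33,(.430,.142)),(33,(.327,.136))):
    e=proj(m,[[*q,.016]])[0]; print(2*r,e.round())
    for t in(10,16,22):
        try: c=blob(im,e,t); a=onz(m,c,.016)*1000; b=onz(m,c,.003)*1000; print(t,'x',a[:,0].max().round(1),b[:,0].min().round(1),'y',a[:,1].min().round(1),a[:,1].max().round(1))
        except Exception as x: print('no')
E
```

```text
tub [[339.0, -203.0], [331.0, -17.0], [488.0, -5.0], [497.0, -179.0]] [ 414. -101.]
[0.44788691 0.23223385 0.29224736] [[-1.     0.001 -0.011]
 [ 0.001  1.    -0.002]
 [ 0.011 -0.002 -1.   ]]
36 [441. 178.]
10 x 442.3 411.3 y 339.5 371.5
16 x 443.3 410.3 y 336.1 371.6
22 x 443.3 410.3 y 333.6 371.7
42 [292. 274.]
10 x 770.2 255.3 y -115.4 544.7
16 x 771.8 255.3 y -115.4 544.9
22 x 771.8 255.3 y -115.7 544.9
66 [224. 181.]
10 x 460.8 429.5 y 114.7 170.4
16 x 461.8 427.6 y 114.5 171.4
22 x 461.8 402.8 y 113.8 178.2
66 [212.  69.]
10 x 353.1 287.8 y 102.2 165.2
16 x 355.8 287.7 y 101.9 166.1
22 x 355.9 287.0 y 101.7 168.8
```

Cap 42 isn't where it was, so it was probably the one knocked aside. Finding it again.

```bash
python3 caps.py; python3 - <<'E'
from h import *
a=cv2.imread('pics/k1.png')[:310]; cv2.imwrite('pics/k1v.png',cv2.convertScaleAbs(a,alpha=1.6,beta=15))
E
```

```text
tcp [0.449  0.2309 0.2922] 0.0853941642558065 clk 37.4
[ 88. 298.] x 556.5 y -18.4 dx 16.4 dy 209.4 mean g 56
[295. 294.] x 550.2 y 208.5 dx 22.3 dy 41.5 mean g 82
[ 27. 247.] x 500.6 y -76.7 dx 13.0 dy 64.9 mean g 77
[618. 243.] x 497.5 y 548.1 dx 64.3 dy 39.2 mean g 100
[440. 177.] x 426.8 y 352.1 dx 35.0 dy 41.4 mean g 79
[251. 196.] x 441.9 y 167.6 dx 88.6 dy 110.2 mean g 63
[568. 133.] x 382.7 y 473.5 dx 40.4 dy 32.0 mean g 99
[ 46. 124.] x 384.7 y -35.5 dx 233.1 dy 76.4 mean g 63
```

View pics/k1v.png

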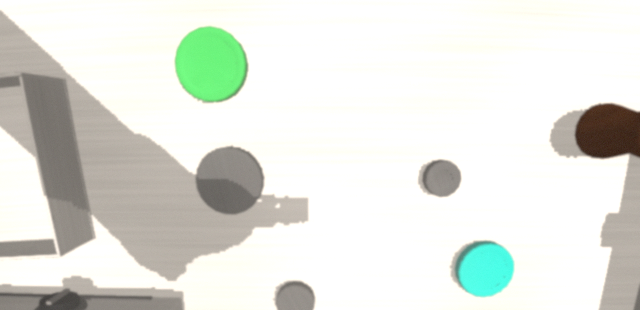

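The crop shows stray 42 now at (295,300), stray 36 at (441,178) and stray 66 at (230,180). Picking stray 36 first.

```bash
python3 - <<'E'
from h import *
go(.4268,.3537,.0255,180)
m=robot.camera_model('wrist'); print(onz(m,[(230,180)],.016)[0],onz(m,[(295,301)],.016)[0])
E
```

```text
turn -0.003 then mm [ 22.2 122.8 266.7]
[0.42978493 0.14622775 0.016     ] [0.55813968 0.20747537 0.016     ]
```

Call:
{"op": "step_arm", "data": {"steps": "8 42 0 0 1;8 42 20 0 1;6.2 38.8 40 0 1;0 0 45 0 1;0 0 45 0 1;0 0 45 0 1;0 0 20 0 1;0 0 0 0 1;0 0 0 0 1"}}

```text
clock: 38.3
eef_pos: [0.4256, 0.3497, 0.0821]
tool_rot: [[-1.0, 0.002, -0.011], [0.002, 1.0, -0.002], [0.011, -0.002, -1.0]]
force: [0.5, 0.3, -0.2]
width: 0.0854
```

```bash
cat > near.py <<'E'
import sys
from h import *
x,y,r,zt=map(float,sys.argv[1:5]); im,m=snap('wrist'); e=proj(m,[[x,y,.016]])[0]
for t in(10,16,22):
    try: c=blob(im,e,t); a=onz(m,c,.016)*1000; b=onz(m,c,.003)*1000; print(t,'x',a[:,0].max().round(1)-r,b[:,0].min().round(1)+r,'y',a[:,1].min().round(1)+r,a[:,1].max().round(1)-r)
    except Exception: print('no')
go(x,y,zt,180)
E
python3 near.py .4268 .3537 18 .0255
```

```text
10 x 425.6 429.2 y 356.8 354.3
16 x 426.1 428.7 y 356.3 354.8
22 x 426.1 428.7 y 356.2 354.8
turn -0.002 then mm [-0.8  3.5 57.5]
```

Call:
{"op": "step_arm", "data": {"steps": "-1.2 5.3 20 0 1;0 0 20 0 1;0 0 10 0 1;0 0 6 0 1;0 0 0 0 1;0 0 0 0 0;0 0 0 0 0;0 0 0 0 0;0 0 0 0 0;0 0 0 0 0;0 0 0 0 0;0 0 0 0 0"}}

```text
clock: 39.55
eef_pos: [0.4258, 0.3556, 0.027]
tool_rot: [[-1.0, 0.0, -0.009], [0.0, 1.0, -0.002], [0.009, -0.002, -1.0]]
force: [-1.2, -1.0, 7.6]
width: 0.0328
```

Call:
{"op": "step_arm", "data": {"steps": "0 0 -10 0 0;0 0 -30 0 0;0 0 -40 0 0;0 0 -40 0 0;0 -45 0 0 0;0 -45 0 0 0;0 -45 0 0 0;0 -45 0 0 0;0 -45 0 0 0;0 -45 0 0 0;0 -45 0 0 0;0 -45 0 0 0"}}

```text
clock: 40.75
eef_pos: [0.4263, -0.0062, 0.1474]
tool_rot: [[-1.0, -0.0, -0.009], [0.0, 1.0, -0.002], [0.009, -0.002, -1.0]]
force: [1.0, 0.3, -0.8]
width: 0.0326
```

```bash
python3 - <<'E'
from h import *
s=robot.state(); print(s['width']); im,m=snap('wrist','t1.png'); go(.417,-.07,.10,180)
g=cv2.GaussianBlur(im,(3,3),0).max(2); 
for P in([.34,-.1,.065],[.417,-.1,.065],[.417,-.1,.003]): print(P,proj(m,[P])[0].round())
E
```

```text
0.03263333292914902
turn -0.007 then mm [  8.7 -56.   46.9]
[0.34, -0.1, 0.065] [122.  97.]
[0.417, -0.1, 0.065] [139. 248.]
[0.417, -0.1, 0.003] [177. 221.]
```

```bash
python3 - <<'E'
from h import *
s=robot.state(); im,m=snap('wrist'); g=cv2.GaussianBlur(im,(3,3),0).max(2).astype(np.float32)
def ed(P,t):
    px=proj(m,P).astype(np.float32); q=cv2.remap(g,px[:,0],px[:,1],1).ravel(); d=np.diff(q); print([(round(float(t[i])*1000),int(d[i])) for i in range(1,len(d)-1) if abs(d[i])>12 and abs(d[i])>=max(abs(d[i-1]),abs(d[i+1]))])
t=np.arange(-.22,.03,.002)
for x in(.38,.42,.45): ed([[x,y,.065] for y in t],t)
t=np.arange(.30,.53,.002)
for y in(-.13,-.10,-.07): ed([[x,y,.065] for x in t],t)
b=cv2.imread('pics/s6.png'); ms=robot.camera_model('scene'); m=ms; g=cv2.GaussianBlur(b,(3,3),0).max(2).astype(np.float32)
print('scene'); t=np.arange(-.24,.04,.002)
for x in(.40,.43): ed([[x,y,.065] for y in t],t)
t=np.arange(.30,.53,.002)
for y in(-.12,-.08): ed([[x,y,.065] for x in t],t)
E
```

```text
[(-182, 72), (-146, 38), (-78, 39), (-24, -57), (-14, 56), (-10, 22)]
[(-190, 142), (-186, -59), (-144, 33), (-4, 39)]
[(-198, 195), (-182, -73), (-142, 34), (-58, 42), (-50, -71), (-42, -32), (-38, 23), (14, 26), (22, 72)]
[(302, -44), (338, -32), (342, 44), (464, -24), (496, -38)]
[(332, -12), (336, -92), (342, 64), (354, -27), (358, -21), (462, -63), (484, -34)]
[(330, -12), (334, -86), (340, 77), (388, -36), (456, 43), (460, -66), (476, -27)]
scene
[(-10, -15)]
[(-10, -14), (34, 13)]
[(338, -15), (372, 15), (498, -13)]
[(336, -18), (372, 19), (494, -19), (522, 19)]
```

Call:
{"op": "step_arm", "data": {"steps": "20 -40 0 0 0;20 -40 0 0 0;18 -39 0 0 0;0 0 35 0 0;0 0 35 0 0;0 0 30 0 0;0 0 12 0 0;0 0 0 0 0;0 0 0 0 0.55;0 0 0 0 0.6;0 0 0 0 0.6;0 0 0 0 0.6"}}

```text
clock: 42.05
eef_pos: [0.3679, -0.1239, 0.0363]
tool_rot: [[-1.0, 0.001, -0.009], [0.001, 1.0, -0.003], [0.009, -0.003, -1.0]]
force: [-0.3, 0.2, 0.2]
width: 0.0512
```

Call:
{"op": "step_arm", "data": {"steps": "0 0 -20 0 0.6;0 0 -40 0 0.6;0 0 -40 0 1;-20 35 -40 0 1;-25 40 -20 0 1;-25 40 0 0 1;-25 40 0 0 1;-25 40 0 0 1;-25 40 0 0 1;-25 40 0 0 1;0 40 0 0 1;0 0 0 0 1"}}

```text
clock: 43.25
eef_pos: [0.535, 0.1936, 0.1884]
tool_rot: [[-1.0, -0.007, -0.01], [-0.007, 1.0, 0.003], [0.01, 0.003, -1.0]]
force: [0.1, 0.1, 0.2]
width: 0.0857
```

```bash
python3 near.py .5582 .2075 21 .0255; python3 caps.py | grep -v "x 4\|x 3"
```

```text
10 x 557.3 564.3 y 210.5 206.7
16 x 557.3 563.5 y 209.0 207.4
22 x 557.4 559.5 y 209.0 207.4
turn 0.005 then mm [-23.1  17.4 162.6]
tcp [0.5355 0.1876 0.1879] 0.08536034793140901 clk 43.35
[483. 294.] x 592.0 y 323.8 dx 14.5 dy 52.9 mean g 88
[277. 234.] x 545.0 y 165.3 dx 68.2 dy 127.5 mean g 105
```

Call:
{"op": "step_arm", "data": {"steps": "-12 9 0 0.005 1;-11 9 0 0 1;0 0 45 0 1;0 0 45 0 1;0 0 15 0 1;0 0 0 0 1;0 0 0 0 1;0 0 0 0 1"}}

```text
clock: 44.15
eef_pos: [0.5594, 0.2045, 0.0851]
tool_rot: [[-1.0, 0.006, -0.007], [0.006, 1.0, -0.001], [0.007, -0.001, -1.0]]
force: [-0.2, -0.4, 0.6]
width: 0.0854
```

```bash
python3 near.py .5584 .2082 21 .0255
```

```text
10 x 557.6 573.2 y 210.0 207.9
16 x 558.1 571.6 y 210.0 208.4
22 x 558.1 560.7 y 209.5 208.4
turn -0.006 then mm [ 1.   3.7 59.5]
```

Call:
{"op": "step_arm", "data": {"steps": "0.3 4.4 20 0 1;0 0 20 0 1;0 0 12 0 1;0 0 7 0 1;0 0 0 0 1;0 0 0 0 0;0 0 0 0 0;0 0 0 0 0;0 0 0 0 0;0 0 0 0 0;0 0 0 0 0;0 0 0 0 0"}}

```text
clock: 45.4
eef_pos: [0.5577, 0.2086, 0.0249]
tool_rot: [[-1.0, 0.005, -0.009], [0.005, 1.0, -0.002], [0.009, -0.002, -1.0]]
force: [-1.6, -1.7, 7.0]
width: 0.039
```

Call:
{"op": "step_arm", "data": {"steps": "0 0 -10 0 0;0 0 -40 0 0;0 0 -40 0 0;0 0 -40 0 0;25 -40 0 0 0;27 -40 0 0 0;27 -40 0 0 0;27 -40 0 0 0;27 -40 0 0 0;26 -40 0 0 0;26 -43 0 0 0;0 0 0 0 0"}}

```text
clock: 46.6
eef_pos: [0.3681, -0.0783, 0.1562]
tool_rot: [[-1.0, 0.014, -0.013], [0.014, 1.0, -0.005], [0.013, -0.005, -1.0]]
force: [1.1, 0.8, -1.1]
width: 0.039
```

```bash
python3 -c "
from h import *
print(robot.state()['width']); go(.374,-.075,.036,180)"
```

```text
0.03904565039592166
turn -0.014 then mm [ -5.9   3.3 120.2]
```

Call:
{"op": "step_arm", "data": {"steps": "-6 13 30 -0.014 0;0 0 40 0 0;0 0 30 0 0;0 0 14 0 0;0 0 0 0 0;0 0 0 0 0;0 0 0 0 0.62;0 0 0 0 0.62;0 0 0 0 0.62;0 0 -20 0 0.62;0 0 -40 0 0.62;0 0 -50 0 1"}}

```text
clock: 47.8
eef_pos: [0.3769, -0.0597, 0.1526]
tool_rot: [[-1.0, -0.009, -0.013], [-0.009, 1.0, -0.0], [0.013, -0.0, -1.0]]
force: [1.1, -1.5, -0.1]
width: 0.0662
```

Call:
{"op": "step_arm", "data": {"steps": "-10 35 -20 0 1;-10 35 -20 0 1;-10 35 0 0 1;-5 35 0 0 1;0 35 0 0 1;0 30 0 0 1;0 0 0 0 1;0 0 0 0 1;0 0 0 0 1"}}

```text
clock: 48.7
eef_pos: [0.4117, 0.144, 0.1913]
tool_rot: [[-1.0, -0.007, -0.01], [-0.007, 1.0, -0.003], [0.01, -0.003, -1.0]]
force: [0.4, 0.4, -0.8]
width: 0.0853
```

```bash
python3 near.py .4298 .1455 33 .0265; python3 caps.py|head -1
```

```text
10 x 405.5 441.3 y 147.5 131.7
16 x 407.1 438.9 y 147.5 132.4
22 x 426.7 430.9 y 147.4 143.3
turn 0.007 then mm [-18.    1.6 164.8]
tcp [0.4119 0.1439 0.1913] 0.08535902399779928 clk 48.8
```

Call:
{"op": "step_arm", "data": {"steps": "-9 0.8 30 0.007 1;-8.5 0.7 40 0 1;0 0 35 0 1;0 0 0 0 1;0 0 0 0 1;0 0 0 0 1"}}

```text
clock: 49.4
eef_pos: [0.4292, 0.1468, 0.0878]
tool_rot: [[-1.0, -0.001, -0.008], [-0.001, 1.0, -0.001], [0.008, -0.001, -1.0]]
force: [-0.5, -0.0, 1.4]
width: 0.0855
```

```bash
python3 near.py .4290 .1454 33 .0265
```

```text
10 x 424.8 444.8 y 147.6 145.1
16 x 425.4 443.2 y 147.2 145.6
22 x 425.9 442.6 y 147.1 145.7
turn 0.001 then mm [ 0.3 -1.5 61.4]
```

Call:
{"op": "step_arm", "data": {"steps": "1 -0.5 20 0 1;0 0 20 0 1;0 0 12 0 1;0 0 9 0 1;0 0 0 0 1;0 0 0 0 0;0 0 0 0 0;0 0 0 0 0;0 0 0 0 0;0 0 0 0 0;0 0 0 0 0"}}

```text
clock: 50.55
eef_pos: [0.4271, 0.1462, 0.0267]
tool_rot: [[-1.0, -0.002, -0.008], [-0.002, 1.0, -0.002], [0.008, -0.002, -1.0]]
force: [-4.2, -2.6, 15.2]
width: 0.0621
```

Call:
{"op": "step_arm", "data": {"steps": "0 0 -10 0 0;0 0 -40 0 0;0 0 -40 0 0;0 0 -40 0 0;-3 -35 0 0 0;-4 -35 0 0 0;-4 -35 0 0 0;-4 -35 0 0 0;-4 -35 0 0 0;-4 -35 0 0 0;-4 -33 0 0 0;0 0 0 0 0"}}

```text
clock: 51.75
eef_pos: [0.4552, -0.1016, 0.1557]
tool_rot: [[-1.0, 0.005, -0.01], [0.005, 1.0, -0.004], [0.01, -0.004, -1.0]]
force: [-0.6, 0.2, -2.2]
width: 0.061
```

```bash
python3 -c "
from h import *
print(robot.state()['width'],robot.state()['force']); go(.455,-.097,.045,180)"
```

```text
0.06097347084981811 [-0.64089293  0.21381863 -2.23391841]
turn -0.005 then mm [  0.2   4.6 110.7]
```

Call:
{"op": "step_arm", "data": {"steps": "0 4.6 30 -0.005 0;0 0 40 0 0;0 0 30 0 0;0 0 10 0 0;0 0 0 0 0;0 0 0 0 0;0 0 0 0 0.95;0 0 0 0 0.95;0 0 0 0 0.95;0 0 -20 0 0.95;0 0 -40 0 0.95;0 0 -50 0 1"}}

```text
clock: 52.95
eef_pos: [0.4542, -0.0918, 0.1558]
tool_rot: [[-1.0, -0.007, -0.013], [-0.007, 1.0, -0.001], [0.013, -0.0, -1.0]]
force: [0.8, -0.9, 0.5]
width: 0.0856
```

Call:
{"op": "step_arm", "data": {"steps": "0 15 -40 0 1;10 30 -40 0 1;20 30 -20 0 1;20 30 0 0 1;20 30 0 0 1;20 30 0 0 1;0 0 0 0 1;0 0 0 0 1"}}

```text
clock: 53.75
eef_pos: [0.3654, 0.0721, 0.2557]
tool_rot: [[-1.0, -0.008, -0.008], [-0.008, 1.0, -0.003], [0.009, -0.003, -1.0]]
force: [-0.3, 0.6, 0.7]
width: 0.0854
```

```bash
python3 - <<'E'
from h import *
s=robot.state(); print(s['eef_pos'],s['width'],s['clock'])
im,m=snap('wrist','f1.png'); b,ms=snap('scene','f2.png')
r=proj(m,[[.368,-.124,.019],[.376,-.064,.019],[.455,-.097,.019],[.427,.354,.016],[.558,.208,.016],[.43,.146,.016]]).round(); print(r.tolist())
g=im.max(2)
print([int(g[int(v),int(u)]) if 0<=u<640 and 0<=v<480 else None for u,v in r])
r=proj(ms,[[.368,-.124,.019],[.376,-.064,.019],[.455,-.097,.019],[.427,.354,.016],[.558,.208,.016],[.43,.146,.016]]).round().astype(int); print(r.tolist(),[int(b[v,u].max()) for u,v in r])
# dark blobs inside the tub, scene; and change of bystanders vs start
q=cv2.convexHull(proj(ms,[[x,y,z] for x in(.336,.497) for y in(-.185,-.01) for z in(.003,.065)]).astype(np.int32)); k=np.zeros((480,640),np.uint8); cv2.fillConvexPoly(k,q,1)
for c in cv2.findContours(((b.max(2)<85)&(k>0)).astype(np.uint8),cv2.RETR_EXTERNAL,cv2.CHAIN_APPROX_SIMPLE)[0]:
    if cv2.contourArea(c)>40: P=onz(ms,c[:,0],.011)*1000; print('dark',c[:,0].mean(0).round(),cv2.contourArea(c),P.min(0).round()[:2],P.max(0).round()[:2])
a=cv2.imread('pics/scene0.png')[:,:,::-1]
for n,(u,v) in dict(salt=(304,342),ram=(333,391),oil=(187,150),pep=(490,408),green=(393,268),turq=(392,404)).items():
    w=18; T=a[v-w:v+w,u-w:u+w]; S=b[v-w-15:v+w+15,u-w-15:u+w+15]; R=cv2.matchTemplate(np.ascontiguousarray(S),np.ascontiguousarray(T),cv2.TM_CCOEFF_NORMED); _,x,_,l=cv2.minMaxLoc(R); print(n,round(x,2),(l[0]-15,l[1]-15))
E
```

```text
[0.36539039 0.07206082 0.2556687 ] 0.08538407423179645 53.75
[[102.0, 208.0], [167.0, 217.0], [141.0, 296.0], [605.0, 272.0], [445.0, 389.0], [394.0, 274.0]]
[59, 55, 78, 172, 158, 172]
[[325, 207], [334, 222], [302, 225], [415, 359], [325, 331], [360, 288]] [46, 47, 62, 151, 147, 147]
dark [305. 226.] 250.0 [ 421. -129.] [467. -56.]
dark [294. 234.] 441.0 [ 464. -219.] [502.  -7.]
dark [315. 211.] 1497.0 [ 303. -236.] [462.  -4.]
salt 0.99 (0, 0)
ram 1.0 (0, 0)
oil 0.98 (0, 0)
pep 0.99 (0, 0)
green 1.0 (0, 0)
turq 0.99 (0, 0)
```

The viewer is used up, so I'll do a numeric check of the tub from right above.

Call:
{"op": "step_arm", "data": {"steps": "0 -40 -15 0 1;0 -40 -15 0 1;0 -40 -15 0 1;0 -40 0 0 1;10 -12 0 0 1;0 0 0 0 1;0 0 0 0 1"}}

```text
clock: 54.55
eef_pos: [0.3572, -0.1003, 0.3004]
tool_rot: [[-1.0, -0.005, -0.01], [-0.005, 1.0, -0.001], [0.01, -0.001, -1.0]]
force: [-0.2, -0.7, -0.2]
width: 0.0852
```

```bash
python3 - <<'E'
from h import *
s=robot.state(); print(s['eef_pos'])
im,m=snap('wrist','f3.png'); g=cv2.cvtColor(im,cv2.COLOR_RGB2GRAY)
for n,q in(('36',(.368,-.124)),('42',(.376,-.064)),('66',(.455,-.097))):
    e=proj(m,[[*q,.019]])[0]; print(n,e.round(),g[int(e[1]),int(e[0])])
    for t in(8,12,18):
        try: c,ax=disc(im,m,e,.019,t); print('  ',t,c.round(),np.round(ax,1))
        except Exception as x: print('no')
u0,v0=proj(m,[[.336,-.19,.003]])[0]; u1,v1=proj(m,[[.50,-.005,.003]])[0]; print(u0,v0,u1,v1)
S=cv2.resize(g[int(v0):int(v1),int(u0):int(u1)],(40,28),interpolation=cv2.INTER_AREA)
for r in S: print(''.join(' .:-=+*#%@'[9-min(9,int(x)//22)] for x in r))
E
```

```text
[ 0.35717789 -0.1003464   0.3004498 ]
36 [293. 209.] 70
   8 [ 369. -122.] [30.4 31.8]
   12 [ 369. -122.] [31.1 32.4]
   18 [ 368. -122.] [32.4 33.3]
42 [352. 217.] 92
   8 [379. -59.] [38.  39.4]
   12 [378. -59.] [39.1 41.3]
   18 [378. -59.] [39.7 42.4]
66 [319. 289.] 87
   8 [439. -74.] [179.6 272.3]
   12 [427. -96.] [216.1 293.3]
   18 [424. -98.] [206.5 350.3]
229.05989042920044 174.44149637766407 399.7652056656021 320.5906145779118
-----=========++++++++++++++++++++++++++
**+++++++++++========-------:::::::::---
++=--:::::::.........................===
*+==-:::::...-=++=:..................===
*+====-====-=*****+:........:--:.....===
*+==========*******+......:+****+:...===
*+=========+*******+.....:+*++++++:..===
**=========+*******+.....=*++++++++.:===
**==========*******-....:++++++++++::===
**========-:-=***+-......=+++++++++::===
**+==-.........::........-++++++++=..===
**+=-:....................-++++++=:.:===
**+-.......................:-===:...:===
**=::...............................:===
**=:................................:===
*+=:................................:===
*++:.......:::::::::-===-:...........===
*++:::::::::::::::+*******+:........:===
+++:::::::::::.:-+**++++++**-.......:===
+++-...........-+*+++++++++*+:......:===
=++-.....::::::=*+**+++***++*=......:===
=++=:::::::::::=*+****+******+......:===
-++=:::::::::::=*+****+******+:.....:===
-+++:::::::::::-*************+:.....:===
:+++::::::::::::+************=......:===
:+++::::::::::::-+**********+:......:===
:+++-::::::::::::-+********+::::::::-+++
:=++-::--------===+********+++++++++++**
```

All three strays lie flat in the tub, apart from each other. The bystanders show no shift against the start image, and the robot is clear. Handing in.

```bash
python3 -c "
from h import *
print(robot.finish_job())"
```

```text
the job is handed in; nothing more can be done
None
```

The hob is back together and I handed the job in at about 55 s of the 210 s allowed. No verdict is reported.

- **Burner caps:** cap_60 went into the large (left) burner and cap_48 into the small (right) one. Both reached seat-floor height, and after release the wrist camera showed an even crown ring round each. I did not re-check the caps once the grates covered them.
- **Cap measurements that disagreed:** flood-fill fits put cap_60 within about 1 mm of its seat. For cap_48 that fit was partial and read 3.5 mm off in x, because a shadow cut it. I judged cap_48 by its even ring instead. The two-camera height check of the seated cap_60 gave 0.095 m instead of 0.119 m. I discounted it because the cap and the dark well run together in the scene view.
- **Pan supports:** one stands in each well, about 1 mm off centre in x. The y edge reading was unclear, at most 2–4 mm off. The frame measured 160 mm across at z = 0.136 m, so the feet are on the floor.
- **Strays:** only 36, 42 and 66 were present. Stray 42 had been knocked about 3 cm aside, so I found it again before picking it. A last look from above showed all three flat in the tub. The 36 and 42 fits came close to their true sizes. The fit for 66 failed on shading, but its full outline was clear in the grey-level map.
- **Bystanders:** the ramekin, salt, pepper mill, oil and both look-alikes had not moved from the start image (0 px shift).
- **Camera calibration:** the wrist camera's in-hand readings varied by about 2 mm, and the tool tilted by about 0.01 rad at times. Neither caused visible trouble.

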